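# Press a vial's stopper home in the capping jig, then hold the vial up at a slant

### The arm

A 6-joint arm with a two-finger parallel gripper is mounted at the origin on the work surface. World frame = base frame: x ahead of the robot, y to its left, z up, the work surface at z = 0. Lengths are in m, angles in rad, forces in N, time in s.
With the tool pointing down it reaches from about 0.35 to 0.975 m from the base axis. Payload 4.9 kg.
Tool frame: the origin (TCP) lies at the very end of the fingers, on their centre line; the grasp point (between the pads) lies 19 mm behind it; z points along the fingers, y is the direction in which the jaws open and shut (so a half turn about z gives the same grasp; the last joint's range is limited). The gripper opens to 85 mm and grips with 20 to 120 N. Pads are 22 mm wide; open, the fingers measure 114 mm over their backs; the gripper's body (76 mm by 85 mm) begins 54 mm behind the grasp point. The pads swing forward as they close: fully open they stand 13 mm farther back than shut.
Start: joints at [-0.119, 0.053, 1.613, -0, 1.476, -0.119], TCP at [0.625, 0, 0.21] pointing down, gripper open.
Joint ranges: [-3.01, 3.01], [-1.01, 2.22], [0.06, 2.58], [-1.02, 4.17], [0.09, 2.62], [-3.14, 3.14]. Speed limits (rad/s): [2.57, 2.57, 3.14, 3.14, 3.14, 3.14].

### API

Orientations are given as a unit quaternion [w, x, y, z].
In Python, from plant import monitor, eyes, manip gives the robot as it stands.
- The arm moves only by the tool step_arm, never from a script. Its argument "motion" is a list of rows, each a list of 7 numbers: the shift along the world's x, y, z scaled (see below), then the turn, a rotation vector about the world's x, y, z scaled (see below), then the closure in counts, from 0 (fully open) to 255 (shut). In form: [[x, y, z, ax, ay, az, grip], ...]. A call has 1 to 10 rows; each row is the pose to reach, as a shift and turn from the pose commanded when the call began; what a row does not reach only later rows make up. The controller multiplies each number of a shift by 0.5 m and each number of a turn by 1.5 rad. A row lasts 1/10 s, in which the tool goes at most 50 mm and 8.59 degrees, less where a joint would pass 70% of its speed; a pose out of reach is approached as far as the arm can. A call with a number of a shift or a turn outside -1 to 1 is refused whole. A call with a gripper value outside its range is refused whole. The fingers move at their own pace and stop on an object; the grip force is fixed at half the most. Time passes only in rows, so rows that repeat a pose let the fingers close. It gives the time, the measured TCP pose, the force and the opening at its end, in the units of the state.
- monitor.state(): the state, without advancing time (a new reading comes with each control period).
- eyes.grab_frame(name): name is "scene" or "side" or "wrist"; returns a dict with "pixels" (384x512x3 uint8, red, green, blue), "mtx" (3x3 intrinsics, pixels), "rvec" (rotation vector, rad) and "tvec" (3), from world to camera coordinates, as OpenCV has them; the wrist camera has in their place "hand_eye" (4x4, takes a point from camera to tool coordinates, whose origin is the TCP and whose axes are the flange's). Camera axes: x right, y down, z forward; pixel columns grow to the right and rows downward; lengths in m; the calibration is good to about 2 mm. A picture is of the moment at which its call begins: read the wrist's pose just before it. There is no depth.
- manip.job_done(): hands the job in, once; it reports no verdict.
Trained networks look in the newest picture that a camera, given by its name, has taken for a name from the list of things; names that differ only in an ending like _2 or _b are one class to them, and where a whole thing is asked for, a point or a joint stands for the part that bears it (a point fixed in the world has none). Each returns a list of dicts, best first, with "p" (0 to 1); they miss things now and then, are a little off and sometimes report something else, mostly with a low value. They report only what shows in the picture. A call takes as long as a camera call. They do not tell look-alikes from the thing itself.
- eyes.look_for(name, camera): "box" ([centre column, centre row, width, height] in pixels, round what is visible of it).
- eyes.pinpoint(name, camera): "uv" ([column, row] in pixels: a listed point, or the origin of a listed thing).
The state is a dict: "time": time; "joint_pos": joint angles; "joint_vel": joint speeds; "joint_efforts": joint torques, N m; "tool_pos": TCP position; "tool_rot": TCP orientation; "contact_force": force on the tool from outside, world axes, zero at the start; "ft_torque": the same for the moment, N m; "gripper_width": opening from 0.0 (shut) to 1.0 (fully open).
Only numpy, scipy, OpenCV 4.12 (cv2) and the standard library are available. Lean on these libraries where they do the work, as an engineer would, in place of code of your own. Each camera call takes 0.05 s, during which the arm holds its last target.

### The job

Swing the capping jig's clamp arm over onto the vial so that it presses the blue stopper fully home, then swing the arm back past upright and leave it open. Draw the vial out of its nest, tip it to a slant of about 45 degrees and finish while still holding it like that in the gripper, a good 20 cm above the bench and with the stopper still home. Leave the beaker, the dish and the bottle where they stand.

Things in the scene. Friction and masses are not known exactly. Their poses are not given: they have to be found in the camera images.
- jig: Fixed capping jig, aluminium plate 200 x 90 mm, 8 thick. Origin on the bench under the nest's centre; x from the blue clamp post towards the nest, y along the clamp's hinge axis, z up; plate from x = -135 to +65 mm. Nest: white block 60 x 60 mm, top at z = 30 mm, round pocket 33 mm across, floor at z = 8 mm. Post: x = -80 mm, 24 x 40 mm (x, y), top at z = 138 mm, on the side away from the robot.
- clamp (a joint): Clamp arm angle (rad): 0 = closed, arm level, its rubber foot on a fully seated stopper (0.07 on one 6 mm proud); pi/2 = upright; 2.0 = fully back at its stop, leaning away from the nest; starts at 1.55 to 2.0. Stiff hinge, no spring: it stays where left near upright and behind; below about 1.2 it falls shut, but its weight does not reliably seat the stopper.
- clamp_hinge (a point): Point on the clamp's hinge axis, mid post: x = -80 mm, y = 0, z = 125 mm in the jig's frame.
- clamp_knob (a point): Centre of the orange grip at the end of the clamp arm, 130 mm from the hinge axis: a roller 30 mm long along the jig's y, 22 mm in diameter. The steel arm is 14 mm wide in y, 12 thick, so fingers can pinch the roller's two ends with the arm between them, and it pivots between the pads. Rubber foot: 80 mm from the hinge, 23 mm below the arm's middle line.
- stopper (a joint): How far the blue stopper stands proud of home in the vial (m): 0 = fully home, 5 to 7 mm at the start. Tight fit: about 6 N straight down on it (about 4 N down at the orange grip) pushes it in, and it stays where it is pushed.
- vial_center (a point): Middle of the amber glass vial, on its axis 47 mm above its underside (55 mm above the bench while in the nest, which is 22 mm deep; loose fit). z axis along the vial towards the stopper. Vial 30 mm in diameter up to 68 mm from its underside, then a 22 mm neck up to 84 mm; stopper head 25 mm in diameter, 10 high (top at 94 mm when home). About 100 g.
- beaker: Bystander: glass beaker, 64 mm across, 85 mm tall, origin under its centre.
- dish: Bystander: flat closed dish of greenish glass, 90 mm across, 18 mm high, origin under its centre.
- bottle: Bystander: green plastic bottle with black cap, 70 mm across, 140 mm tall, origin under its centre.
Mind the look-alikes: they are no part of the job. What is meant by the jig is not yellow, and is the smaller of those in its own colour.

How it is judged:
By the outcome, as a careful person would: the job done as asked, in the order asked, and still so for the second after the job is handed in, while the arm keeps its last pose, push and grip.
It also fails if it takes over 64 s, if anything falls off the work surface, if the arm or the gripper's body presses on something with over 40 N, if the wrist force passes 120 N, or if a joint passes its speed limit or range.

## Working session

There is one attempt and no reset: what is moved stays moved. The work goes in short steps, Python scripts to look and compute and a tool call to move; the robot and the scene stay as the last step left them, time stands still between calls to the robot, and variables do not carry over. Pictures are saved under pics/ and viewed, and the job is handed in when it is done.

Besides the shell and the picture viewer there is one more tool, called after "Emit:" as name([rows], argument=value, ...), one row to a line, values as JSON. step_arm: Moves the arm, as the interface text tells. Its arguments: {"type":"object","properties":{"motion":{"type":"array","items":{"type":"array","items":{"type":"number"}}}},"required":["motion"]}

```bash
ls; mkdir -p pics
cat > h.py <<'E'
import numpy as np,cv2
from plant import monitor,eyes,manip
def grab(n,save=None):
    st=monitor.state(); f=eyes.grab_frame(n)
    if save: cv2.imwrite('pics/'+save,cv2.cvtColor(f['pixels'],cv2.COLOR_RGB2BGR))
    return st,f
E
python3 - <<'E'
from h import *
s=monitor.state();print(s)
for n in ['scene','side','wrist']:
    st,f=grab(n,n+'0.png')
    print(n,{k:np.round(v,4).tolist() for k,v in f.items() if k!='pixels'})
    for o in ['jig','clamp_hinge','clamp_knob','vial_center','beaker','dish','bottle','stopper']:
        try:print(o,[(round(d['p'],2),np.round(d['uv']).tolist()) for d in eyes.pinpoint(o,n)])
        except Exception as e:print(o,e)
E
```

```text
pics
{'time': 0.0, 'joint_pos': array([-1.18995000e-01,  5.33515347e-02,  1.61430976e+00, -7.57852274e-06,
        1.47601186e+00, -1.19016560e-01]), 'joint_vel': array([ 0.0011419 , -0.00074467, -0.0006226 , -0.00062165, -0.0005571 ,
       -0.00023706]), 'joint_efforts': array([ 2.70554956e-04, -3.93670499e+01, -3.70175600e+01, -1.62778279e-04,
        6.93513779e-03, -6.06393527e-06]), 'tool_pos': array([6.24322436e-01, 8.22644605e-05, 2.08656964e-01]), 'tool_rot': array([-8.15363538e-04,  7.07098519e-01,  7.07114278e-01, -6.45999458e-04]), 'contact_force': array([-0.57142426, -0.91915404,  0.5603583 ]), 'ft_torque': array([-0.03283966, -0.05169476, -0.03373271]), 'gripper_width': 0.9979055155032678}
scene {'mtx': [[346.4756, 0.0, 253.7629], [0.0, 346.4756, 195.4714], [0.0, 0.0, 1.0]], 'rvec': [1.3524, 2.1938, -0.88], 'tvec': [0.2507, -0.202, 1.2088]}
jig [(0.79, [218.0, 237.0]), (0.65, [324.0, 212.0])]
clamp_hinge [(0.69, [319.0, 190.0]), (0.57, [191.0, 226.0])]
clamp_knob [(0.65, [186.0, 88.0]), (0.46, [359.0, 340.0])]
vial_center [(0.78, [214.0, 223.0]), (0.71, [191.0, 228.0])]
[... 536 characters left out ...]
 [165.0, 163.0])]
vial_center [(0.73, [285.0, 205.0])]
beaker [(0.52, [213.0, 150.0])]
dish [(0.57, [255.0, 147.0])]
bottle [(0.55, [333.0, 256.0])]
stopper it knows: beaker, bottle, clamp_hinge, clamp_knob, dish, jig, vial_center
wrist {'mtx': [[265.2452, 0.0, 255.8407], [0.0, 265.2452, 195.0822], [0.0, 0.0, 1.0]], 'hand_eye': [[-0.0006, -0.96, -0.28, 0.0711], [1.0, -0.0004, -0.0006, -0.0004], [0.0004, -0.28, 0.96, -0.1641], [0.0, 0.0, 0.0, 1.0]]}
jig [(0.7, [206.0, 242.0]), (0.65, [26.0, 84.0])]
clamp_hinge [(0.85, [259.0, 300.0])]
clamp_knob []
vial_center [(0.66, [200.0, 262.0])]
beaker []
dish []
bottle []
stopper it knows: beaker, bottle, clamp_hinge, clamp_knob, dish, jig, vial_center
```

View pics/scene0.png

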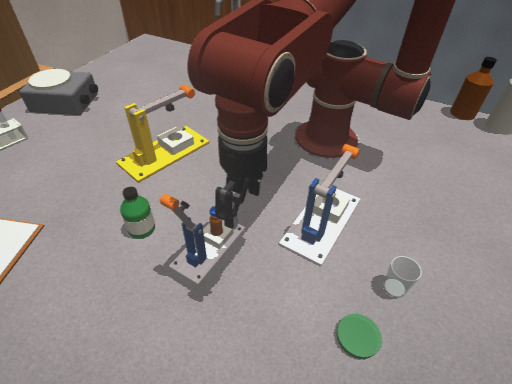

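View pics/side0.png

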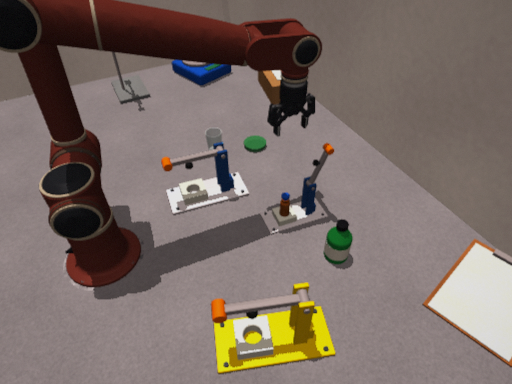

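View pics/wrist0.png

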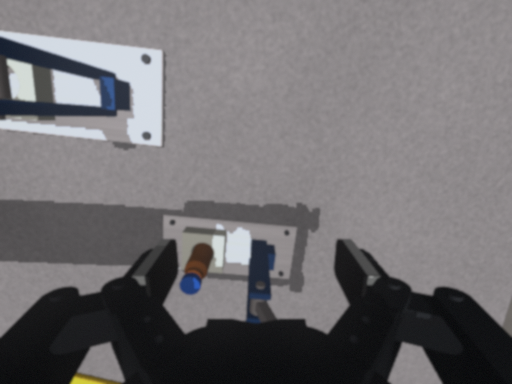

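Run:
```python
import cv2
a=cv2.imread('pics/scene0.png')[170:300,130:270];cv2.imwrite('pics/sc0z.png',cv2.resize(a,None,fx=5,fy=4.6*1,interpolation=2)[:600])
a=cv2.imread('pics/side0.png')[130:240,250:360];cv2.imwrite('pics/si0z.png',cv2.resize(a,(550,550),interpolation=2))
a=cv2.imread('pics/wrist0.png')[190:330,150:330];cv2.imwrite('pics/wr0z.png',cv2.resize(a,(720,560),interpolation=2))
```

```text
(no output)
```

View pics/sc0z.png

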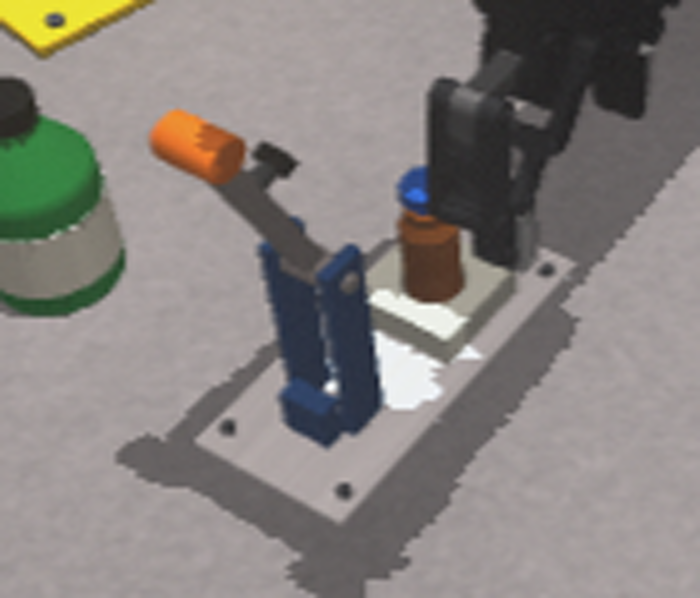

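View pics/si0z.png

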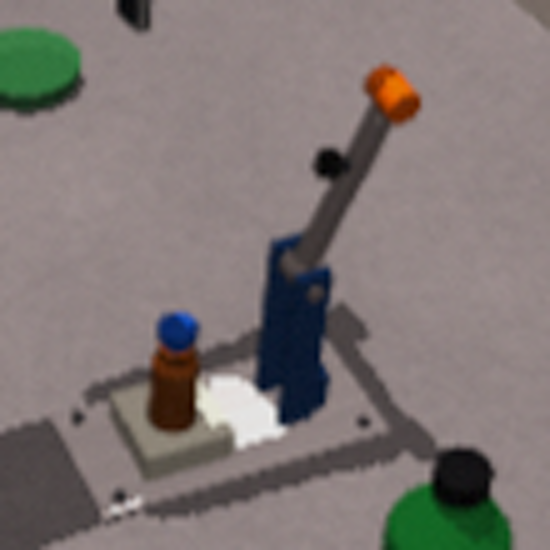

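View pics/wr0z.png

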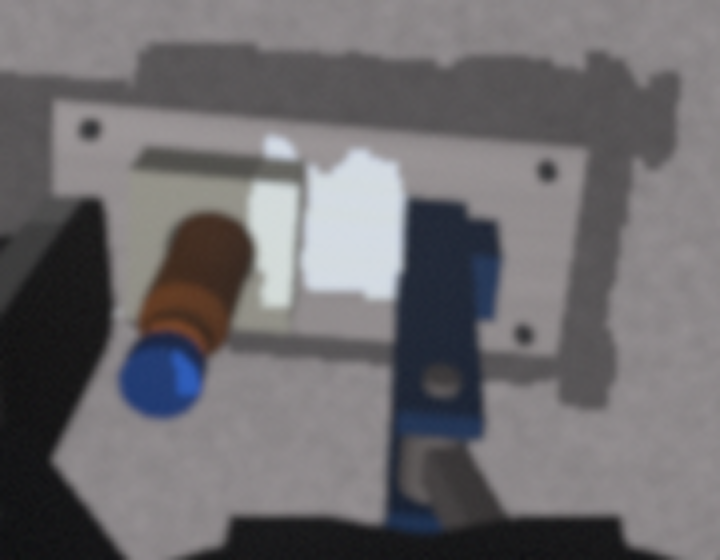

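```bash
cat > fit.py <<'E'
from h import *
from scipy.optimize import least_squares
from scipy.spatial.transform import Rotation as R
C={}
C['scene']=(np.array([[346.4756,0,253.7629],[0,346.4756,195.4714],[0,0,1]]),np.array([1.3524,2.1938,-.88]),np.array([.2507,-.202,1.2088]))
C['side']=(np.array([[369.9764,0,248.7884],[0,369.9764,191.9725],[0,0,1]]),np.array([2.2878,-.5387,.1988]),np.array([-.4287,.1883,1.1042]))
he=np.array([[-0.0006,-0.96,-0.28,0.0711],[1,-0.0004,-0.0006,-0.0004],[0.0004,-0.28,0.96,-0.1641],[0,0,0,1]])
def wcam(pos,q):
    T=np.eye(4);T[:3,:3]=R.from_quat([q[1],q[2],q[3],q[0]]).as_matrix();T[:3,3]=pos
    X=np.linalg.inv(T@he)
    return (np.array([[265.2452,0,255.8407],[0,265.2452,195.0822],[0,0,1]]),R.from_matrix(X[:3,:3]).as_rotvec(),X[:3,3])
def proj(c,P):
    return cv2.projectPoints(np.array(P,float).reshape(1,3),C[c][1],C[c][2],C[c][0],None)[0].ravel()
def jw(p,P):
    c,s=np.cos(p[2]),np.sin(p[2]);return np.array([p[0]+c*P[0]-s*P[1],p[1]+s*P[0]+c*P[1],P[2]])
def knob(p,th): return jw(p,[-.08+.13*np.cos(th),0,.125+.13*np.sin(th)])
E
cat > f1.py <<'E'
from fit import *
C['wrist']=wcam([.62432,.00008,.20866],[-0.000815,.7071,.7071,-.000646])
obs=[('scene',(-.135,.045,.008),(168.6,265.9)),('scene',(-.135,-.045,.008),(198,283.7)),('scene',(.065,-.045,.008),(245.4,227)),
('scene','k',(169.4,202)),('side','k',(328.4,148.8)),
('wrist',(.065,-.045,.008),(163.25,214.5)),('wrist',(-.135,-.045,.008),(297,226.75)),('wrist',(-.135,.045,.008),(288.75,278.75)),
('wrist',(.03,-.03,.03),(183.75,232)),('wrist',(-.03,-.03,.03),(225.5,235.75)),('wrist',(-.03,.03,.03),(223.25,272.5)),
('side','v',(285,209)),('wrist','s',(190.5,283.7)),('scene','s',(213.7,210.5)),('side','s',(285.6,196)) ]
def res(p,full=False):
    r=[]
    for c,P,uv in obs:
        if isinstance(P,str): P={'k':knob(p,p[3]),'v':jw(p,[0,0,.055]),'s':jw(p,[0,0,.008+.094+.003])}[P]
        else: P=jw(p,P)
        r.append(proj(c,P)-uv)
    return np.array(r) if full else np.ravel(r)
s=least_squares(res,[.6,-.1,np.pi,1.8],loss='soft_l1')
print(s.x,np.rad2deg(s.x[2]))
for o,r in zip(obs,res(s.x,1)):print(o[0],o[1],r.round(1))
print(knob(s.x,s.x[3]),jw(s.x,[-.08,0,.125]))
E
python3 f1.py
```

```text
[ 0.54773476 -0.11527048  3.04537705  1.94214706] 174.48725207473822
scene (-0.135, 0.045, 0.008) [-0.5 -0.8]
scene (-0.135, -0.045, 0.008) [ 0.1 -0.6]
scene (0.065, -0.045, 0.008) [-0. -1.]
scene k [-0.  -0.3]
side k [ 0.5 -0.5]
wrist (0.065, -0.045, 0.008) [-0.2 -0.4]
wrist (-0.135, -0.045, 0.008) [ 1.5 -0.4]
wrist (-0.135, 0.045, 0.008) [1.7 0.3]
wrist (0.03, -0.03, 0.03) [-1.  -0.1]
wrist (-0.03, -0.03, 0.03) [-0.  -0.1]
wrist (-0.03, 0.03, 0.03) [-0.4  0.4]
side v [-0.1 -2.5]
wrist s [0.4 0.6]
scene s [ 1.  -0.6]
side s [ 0.1 -0.8]
[ 0.67432024 -0.12748771  0.24613895] [ 0.62736475 -0.12295586  0.125     ]
```

Emit:
step_arm([
  [0, 0, 0.2, 0, 0, 0, 0],
  [0, 0, 0.2, 0, 0, 0.2, 0],
  [0.04, -0.1, 0.2, 0, 0, 0.4, 0],
  [0.1, -0.256, 0.2, 0, 0, 0.6, 0],
  [0.1, -0.256, 0.2, 0, 0, 0.983, 0],
  [0.1, -0.256, 0.2, 0, 0, 0.983, 0],
  [0.1, -0.256, 0.2, 0, 0, 0.983, 0],
  [0.1, -0.256, 0.2, 0, 0, 0.983, 0],
  [0.1, -0.256, 0.2, 0, 0, 0.983, 0],
  [0.1, -0.256, 0.2, 0, 0, 0.983, 0],
])

```text
time: 2.2
tool_pos: [0.675, -0.1281, 0.3098]
tool_rot: [-0.0, 0.107, 0.994, 0.0]
contact_force: [-0.0, -0.2, 0.0]
gripper_width: 0.999
```

Emit:
step_arm([
  [0, 0, 0, 0, 0, 0, 0],
  [0, 0, 0, 0, 0, 0, 0],
  [0, 0, 0, 0, 0, 0, 0],
])

```text
time: 2.5
tool_pos: [0.675, -0.128, 0.3099]
tool_rot: [-0.0, 0.111, 0.994, -0.0]
contact_force: [-0.3, -0.1, -0.0]
gripper_width: 1.001
```

Run:
```python
from h import *
for n in ['wrist','scene','side']:
    st,f=grab(n,n+'1.png')
    print(n,[(round(d['p'],2),np.round(d['uv'],1).tolist()) for d in eyes.pinpoint('clamp_knob',n)])
print(st['tool_pos'],st['tool_rot'],st['joint_pos'])
a=cv2.hconcat([cv2.imread('pics/wrist1.png'),cv2.imread('pics/side1.png')[60:,:][:384]]) if 0 else None
a=cv2.imread('pics/side1.png')[60:260,200:400]; b=cv2.imread('pics/scene1.png')[100:300,100:300]
cv2.imwrite('pics/z1.png',cv2.hconcat([cv2.resize(a,(400,400)),cv2.resize(b,(400,400))]))
```

```text
wrist [(0.91, [255.6, 197.8]), (0.17, [487.0, 82.5])]
scene [(0.95, [172.0, 201.3]), (0.9, [346.5, 149.7]), (0.8, [184.7, 91.8])]
side [(0.91, [217.6, 305.6]), (0.8, [327.9, 145.7])]
[ 0.67497683 -0.12798291  0.3099021 ] [-8.27867780e-06  1.10549132e-01  9.93870660e-01  5.93755797e-06] [-2.95606519e-01  1.59001937e-01  1.33433729e+00  8.65589922e-06
  1.64827188e+00 -1.64485107e+00]
```

View pics/wrist1.png

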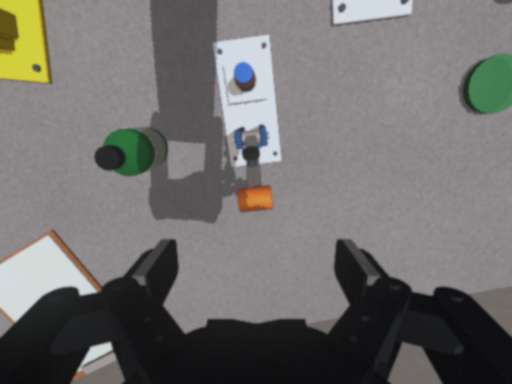

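View pics/z1.png

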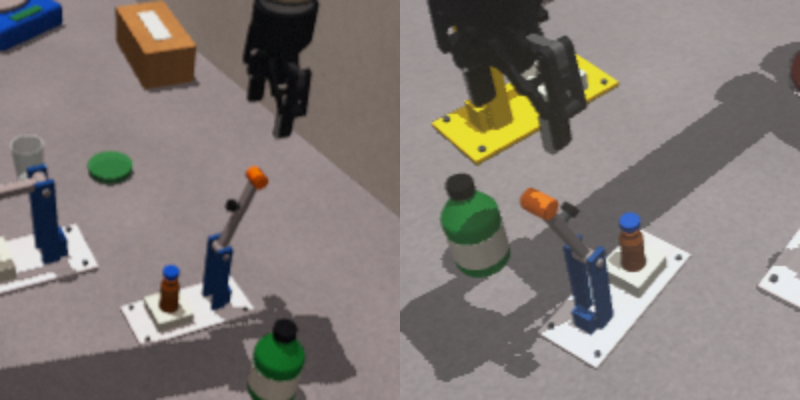

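```bash
python3 - <<'E'
import cv2
a=cv2.imread('pics/wrist1.png')[25:225,200:300];cv2.imwrite('pics/w1z.png',cv2.resize(a,(300,600),interpolation=2))
E
cat > f2.py <<'E'
exec(open('f1.py').read().split('s=least')[0])
import sys
C['w1']=wcam([ 0.67498,-0.12798,0.30990],[0,.11055,.99387,0])
s=least_squares(res,[.6,-.1,np.pi,1.8],loss='soft_l1');p=s.x
for n,P in dict(c1=(.065,.045,.008),c2=(.065,-.045,.008),c3=(-.135,-.045,.008),c4=(-.135,.045,.008),stop=(0,0,.105)).items(): print(n,((proj('w1',jw(p,P))-[200,25])*3).round(1))
print('knob',(proj('w1',knob(p,p[3]))-[200,25])*3)
E
python3 f2.py
```

```text
c1 [37.7 49.3]
c2 [209.1  24.8]
c3 [246.9 406.6]
c4 [ 95.4 425.6]
stop [132.3 141.5]
knob [170.53955503 522.70633907]
```

View pics/w1z.png

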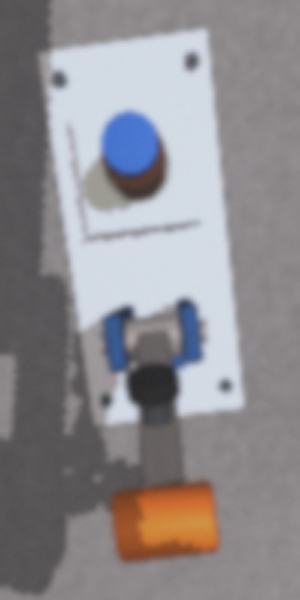

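```bash
cat > f3.py <<'E'
exec(open('f2.py').read().split('for n,P')[0])
obs+=[('w1',P,(200+u/3,25+v/3)) for P,u,v in [((.065,.045,.008),40,50),((.065,-.045,.008),208,29),((-.135,-.045,.008),243,406),((-.135,.045,.008),102,423),('s',131,141),('k',166,522)]]
s=least_squares(res,p,loss='soft_l1');p=s.x
if __name__=='__main__':
    print(p,np.rad2deg(p[2]),abs(res(p)).max());print('knob',knob(p,p[3]),'hinge',jw(p,[-.08,0,.125]))
    x0=knob(p,p[3])
    for th in np.linspace(p[3],-.04,20): print(round(th,2),((knob(p,th)-x0)/.5).round(3))
E
python3 f3.py
```

```text
[ 0.54771094 -0.11539323  3.04230957  1.93937332] 174.3114982899782 2.5012982276113007
knob [ 0.67392381 -0.12796537  0.24626933] hinge [ 0.62731698 -0.12332284  0.125     ]
1.94 [0. 0. 0.]
1.84 [-0.026  0.003  0.008]
1.73 [-0.052  0.005  0.014]
1.63 [-0.079  0.008  0.017]
1.52 [-0.106  0.011  0.017]
1.42 [-0.132  0.013  0.014]
1.31 [-0.159  0.016  0.009]
1.21 [-0.185  0.018  0.001]
1.11 [-0.209  0.021 -0.01 ]
1.0 [-0.233  0.023 -0.024]
0.9 [-0.255  0.025 -0.039]
0.79 [-0.275  0.027 -0.057]
0.69 [-0.293  0.029 -0.077]
0.59 [-0.309  0.031 -0.099]
0.48 [-0.323  0.032 -0.122]
0.38 [-0.334  0.033 -0.147]
0.27 [-0.342  0.034 -0.173]
0.17 [-0.348  0.035 -0.199]
0.06 [-0.351  0.035 -0.226]
-0.04 [-0.352  0.035 -0.253]
```

Emit:
step_arm([
  [-0.002, 0, -0.06, 0, 0, 0, 0],
  [-0.002, 0, -0.12, 0, 0, 0, 0],
  [-0.002, 0, -0.17, 0, 0, 0, 0],
  [-0.002, 0, -0.17, 0, 0, 0, 100],
  [-0.002, 0, -0.17, 0, 0, 0, 255],
  [-0.002, 0, -0.17, 0, 0, 0, 255],
  [-0.002, 0, -0.17, 0, 0, 0, 255],
  [-0.002, 0, -0.17, 0, 0, 0, 255],
  [-0.002, 0, -0.17, 0, 0, 0, 255],
  [-0.002, 0, -0.17, 0, 0, 0, 255],
])

```text
time: 3.8
tool_pos: [0.6755, -0.129, 0.2281]
tool_rot: [0.003, 0.11, 0.994, -0.001]
contact_force: [2.1, -2.5, 6.5]
gripper_width: 0.327
```

Run:
```python
from h import *
for n in ['wrist','scene','side']: st,f=grab(n,n+'2.png')
print(st['tool_pos'],st['contact_force'],st['ft_torque'],st['gripper_width'])
a=cv2.imread('pics/side2.png')[90:240,250:400]; b=cv2.imread('pics/scene2.png')[120:270,100:250]
cv2.imwrite('pics/z2.png',cv2.hconcat([cv2.resize(a,(400,400)),cv2.resize(b,(400,400))]))
```

```text
[ 0.67555089 -0.12899021  0.22805021] [ 2.17721019 -3.19782941  6.28990562] [-0.46921715 -0.2326156   0.38538786] 0.325821456648202
```

View pics/z2.png

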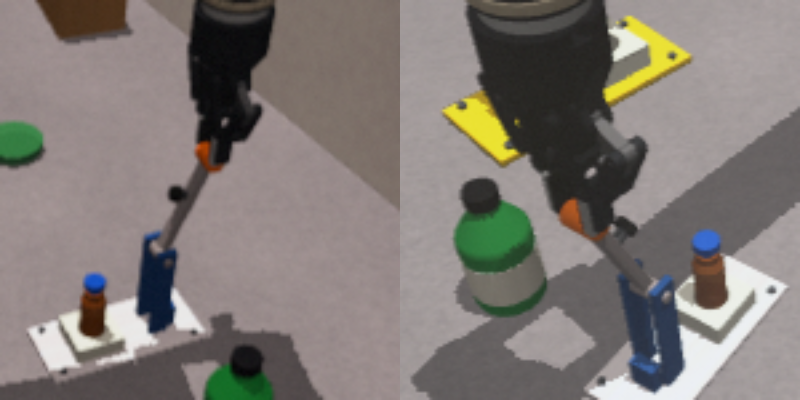

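View pics/wrist2.png

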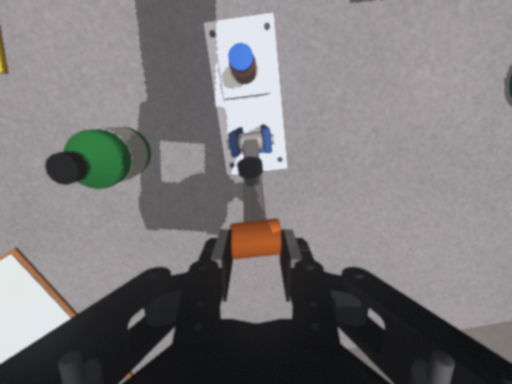

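Emit:
step_arm([
  [-0.013, 0.001, 0.004, 0, 0, 0, 255],
  [-0.026, 0.003, 0.008, 0, 0, 0, 255],
  [-0.052, 0.005, 0.014, 0, 0, 0, 255],
  [-0.079, 0.008, 0.017, 0, 0, 0, 255],
  [-0.106, 0.011, 0.017, 0, 0, 0, 255],
  [-0.106, 0.011, 0.017, 0, 0, 0, 255],
])

```text
time: 4.55
tool_pos: [0.6209, -0.1225, 0.2358]
tool_rot: [0.002, 0.109, 0.994, -0.0]
contact_force: [-0.2, -0.3, 6.1]
gripper_width: 0.318
```

Run:
```python
from h import *
for n in ['side']: st,f=grab(n,n+'3.png')
print(st['tool_pos'],st['contact_force'],st['ft_torque'],st['gripper_width'])
```

```text
[ 0.62094043 -0.12247703  0.23584641] [-0.16257972 -0.32337043  6.1234554 ] [-0.21430217  0.00544546  0.92365574] 0.31811979580045935
```

View pics/side3.png

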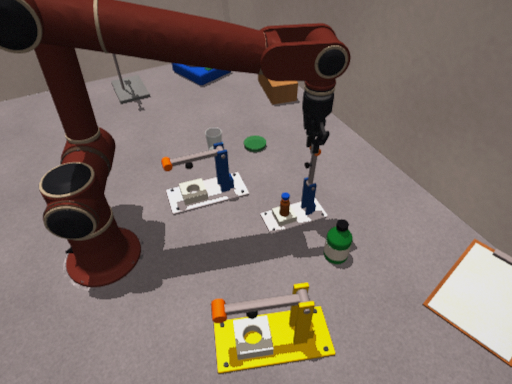

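Emit:
step_arm([
  [-0.026, 0.002, -0.003, 0, 0, 0, 255],
  [-0.053, 0.005, -0.008, 0, 0, 0, 255],
  [-0.079, 0.007, -0.016, 0, 0, 0, 255],
  [-0.103, 0.01, -0.027, 0, 0, 0, 255],
  [-0.127, 0.012, -0.041, 0, 0, 0, 255],
  [-0.149, 0.014, -0.056, 0, 0, 0, 255],
  [-0.169, 0.016, -0.074, 0, 0, 0, 255],
  [-0.187, 0.018, -0.094, 0, 0, 0, 255],
  [-0.203, 0.02, -0.116, 0, 0, 0, 255],
  [-0.217, 0.021, -0.139, 0, 0, 0, 255],
])

```text
time: 5.6
tool_pos: [0.5091, -0.1108, 0.1683]
tool_rot: [-0.004, 0.11, 0.994, 0.001]
contact_force: [-22.3, 5.9, 20.9]
gripper_width: 0.32
```

Emit:
step_arm([
  [-0.011, 0.001, -0.025, 0, 0, 0, 255],
  [-0.019, 0.002, -0.051, 0, 0, 0, 255],
  [-0.025, 0.003, -0.077, 0, 0, 0, 255],
  [-0.027, 0.003, -0.09, 0, 0, 0, 255],
  [-0.027, 0.003, -0.09, 0, 0, 0, 255],
])

```text
time: 6.1
tool_pos: [0.4906, -0.1094, 0.1161]
tool_rot: [-0.012, 0.11, 0.994, -0.0]
contact_force: [-26.4, 3.0, 11.1]
gripper_width: 0.319
```

Run:
```python
from h import *
for n in ['side','scene','wrist']: st,f=grab(n,n+'4.png')
print(st['tool_pos'],st['contact_force'],st['ft_torque'],st['gripper_width'])
a=cv2.imread('pics/side4.png')[120:240,230:350]; b=cv2.imread('pics/scene4.png')[160:280,140:260]
cv2.imwrite('pics/z4.png',cv2.hconcat([cv2.resize(a,(400,400),interpolation=2),cv2.resize(b,(400,400),interpolation=2)]))
```

```text
[ 0.49052826 -0.10939839  0.11607066] [-26.92995369   3.91834149  10.53689025] [-0.60745882  3.83971457 -0.10916142] 0.3162948962670458
```

View pics/z4.png

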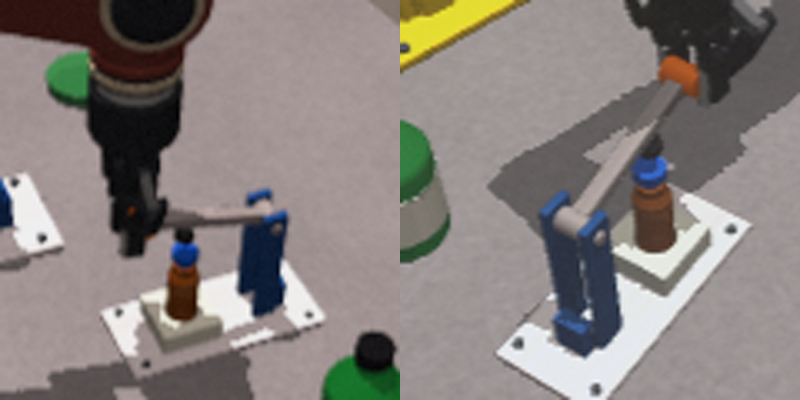

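Emit:
step_arm([
  [-0.01, 0, 0, 0, 0, 0, 255],
  [-0.018, 0, 0, 0, 0, 0, 255],
  [-0.018, 0, 0, 0, 0, 0, 255],
])

```text
time: 6.55
tool_pos: [0.4923, -0.1097, 0.1191]
tool_rot: [0.003, 0.11, 0.994, 0.001]
contact_force: [10.2, 5.1, -4.8]
gripper_width: 0.318
```

Emit:
step_arm([
  [0, 0, -0.008, 0, 0, 0, 255],
  [0, 0, -0.012, 0, 0, 0, 255],
  [0, 0, -0.012, 0, 0, 0, 255],
])

```text
time: 6.85
tool_pos: [0.4905, -0.1095, 0.113]
tool_rot: [0.0, 0.11, 0.994, 0.001]
contact_force: [-0.9, 6.2, 3.4]
gripper_width: 0.319
```

Emit:
step_arm([
  [0, 0, -0.006, 0, 0, 0, 255],
  [0, 0, -0.01, 0, 0, 0, 255],
  [0, 0, -0.01, 0, 0, 0, 255],
])

```text
time: 7.15
tool_pos: [0.4894, -0.1093, 0.1083]
tool_rot: [-0.001, 0.11, 0.994, 0.001]
contact_force: [-7.3, 5.7, 6.5]
gripper_width: 0.312
```

Emit:
step_arm([
  [0, 0, -0.006, 0, 0, 0, 255],
  [0, 0, -0.01, 0, 0, 0, 255],
  [0, 0, -0.01, 0, 0, 0, 255],
])

```text
time: 7.45
tool_pos: [0.4877, -0.109, 0.1027]
tool_rot: [-0.003, 0.109, 0.994, 0.001]
contact_force: [-11.8, 3.9, 9.2]
gripper_width: 0.316
```

Run:
```python
from h import *
for n in ['side','scene','wrist']: st,f=grab(n,n+'5.png')
print(st['tool_pos'],st['contact_force'],st['ft_torque'],st['gripper_width'])
a=cv2.imread('pics/side5.png')[150:240,250:340]; b=cv2.imread('pics/scene5.png')[170:260,170:260]
cv2.imwrite('pics/z5.png',cv2.hconcat([cv2.resize(a,(400,400),interpolation=2),cv2.resize(b,(400,400),interpolation=2)]))
```

```text
[ 0.48774832 -0.10898725  0.10278878] [-13.14049892   5.11451068   7.68247724] [0.48949233 0.87353193 0.68435069] 0.31865313152126423
```

View pics/z5.png

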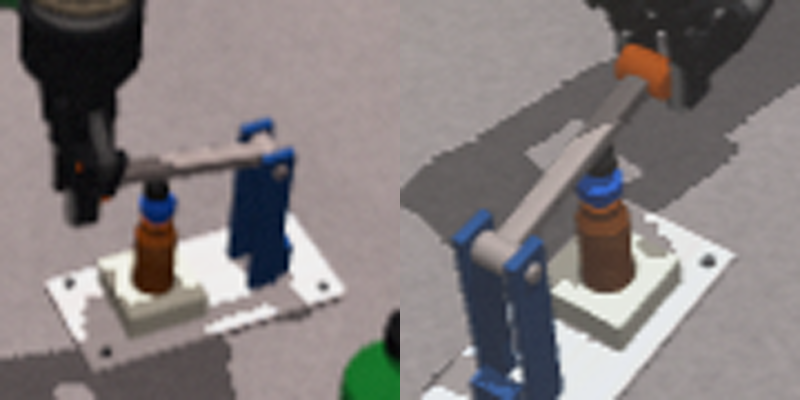

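Emit:
step_arm([
  [-0.004, 0, -0.006, 0, 0, 0, 255],
  [-0.004, 0, -0.01, 0, 0, 0, 255],
  [-0.004, 0, -0.01, 0, 0, 0, 255],
])

```text
time: 7.9
tool_pos: [0.4868, -0.1088, 0.098]
tool_rot: [-0.002, 0.111, 0.994, 0.002]
contact_force: [-9.0, 3.7, 6.8]
gripper_width: 0.322
```

Emit:
step_arm([
  [0, 0, -0.006, 0, 0, 0, 255],
  [0, 0, -0.01, 0, 0, 0, 255],
  [0, 0, -0.01, 0, 0, 0, 255],
])

```text
time: 8.2
tool_pos: [0.4856, -0.1087, 0.092]
tool_rot: [-0.004, 0.11, 0.994, 0.001]
contact_force: [-10.1, 5.6, 5.6]
gripper_width: 0.32
```

Run:
```python
from h import *
for n in ['side','scene','wrist']: st,f=grab(n,n+'6.png')
print(st['tool_pos'],st['contact_force'],st['ft_torque'],st['gripper_width'])
a=cv2.imread('pics/side6.png')[150:240,250:340]; b=cv2.imread('pics/scene6.png')[170:260,170:260]
cv2.imwrite('pics/z6.png',cv2.hconcat([cv2.resize(a,(400,400),interpolation=2),cv2.resize(b,(400,400),interpolation=2)]))
```

```text
[ 0.48560103 -0.1087632   0.09215986] [-10.03552454   5.71011433   6.40826126] [0.2911913  0.79948655 0.59198443] 0.32191777164141033
```

View pics/z6.png

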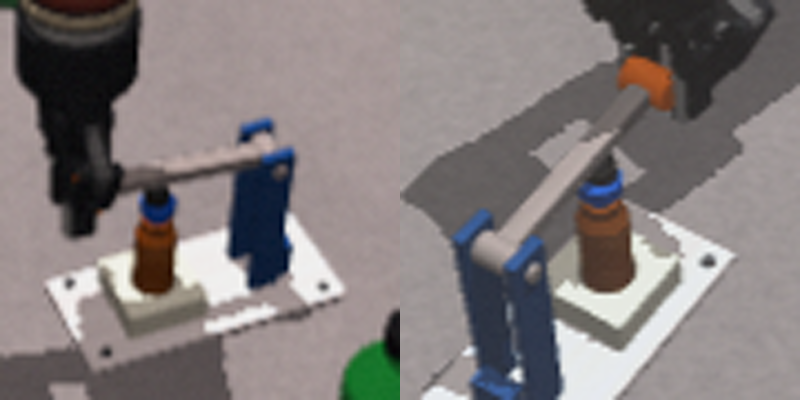

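View pics/wrist6.png

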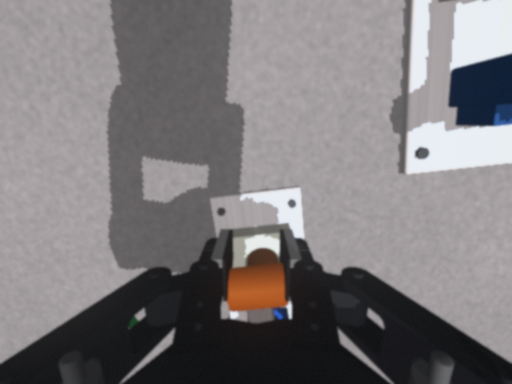

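```bash
cat > f4.py <<'E'
exec(open('f3.py').read().split('if __name__')[0])
st=monitor.state();C['w']=wcam(st['tool_pos'],st['tool_rot'])
for th in [0.1,.07,.035,0]: 
    K=knob(p,th);print(th,'w',proj('w',K).round(1),'side',proj('side',K).round(1),'scene',proj('scene',K).round(1))
    Rt=R.from_quat(np.roll(st['tool_rot'],-1)).as_matrix();print('  in tool',(Rt.T@(K-st['tool_pos'])).round(4))
print('vial neck/stoppertop home scene',[proj('scene',jw(p,[0,0,z])).round(1) for z in (.076,.092,.102,.108)],'side',[proj('side',jw(p,[0,0,z])).round(1) for z in (.076,.092,.102,.108)])
E
python3 f4.py
python3 - <<'E'
import cv2
a=cv2.imread('pics/side6.png')[160:220,260:320]; b=cv2.imread('pics/scene6.png')[170:230,180:240]
cv2.imwrite('pics/z6b.png',cv2.hconcat([cv2.resize(a,(400,400),interpolation=0),cv2.resize(b,(400,400),interpolation=0)]))
E
```

```text
0.1 w [259.2 286.8] side [270.9 191.5] scene [226.1 187.7]
  in tool [-0.0127  0.0012 -0.0459]
0.07 w [259.  281.8] side [270.8 192.5] scene [226.3 188.8]
  in tool [-0.0124  0.0012 -0.042 ]
0.035 w [258.8 276.6] side [270.6 193.6] scene [226.4 190.1]
  in tool [-0.0122  0.0011 -0.0374]
0 w [258.7 271.8] side [270.6 194.8] scene [226.5 191.4]
  in tool [-0.0122  0.0011 -0.0329]
vial neck/stoppertop home scene [array([215.4, 217.9]), array([215. , 213.5]), array([214.7, 210.7]), array([214.6, 209. ])] side [array([285.3, 201.9]), array([285.5, 198.2]), array([285.7, 195.9]), array([285.8, 194.5])]
```

Run:
```python
import cv2
r=[]
for i in (4,6):
  a=cv2.imread(f'pics/side{i}.png')[160:220,260:340]; b=cv2.imread(f'pics/scene{i}.png')[170:230,180:260]
  r.append(cv2.hconcat([cv2.resize(a,(400,300),interpolation=0),cv2.resize(b,(400,300),interpolation=0)]))
cv2.imwrite('pics/z6c.png',cv2.vconcat(r))
```

```text
(no output)
```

View pics/z6c.png

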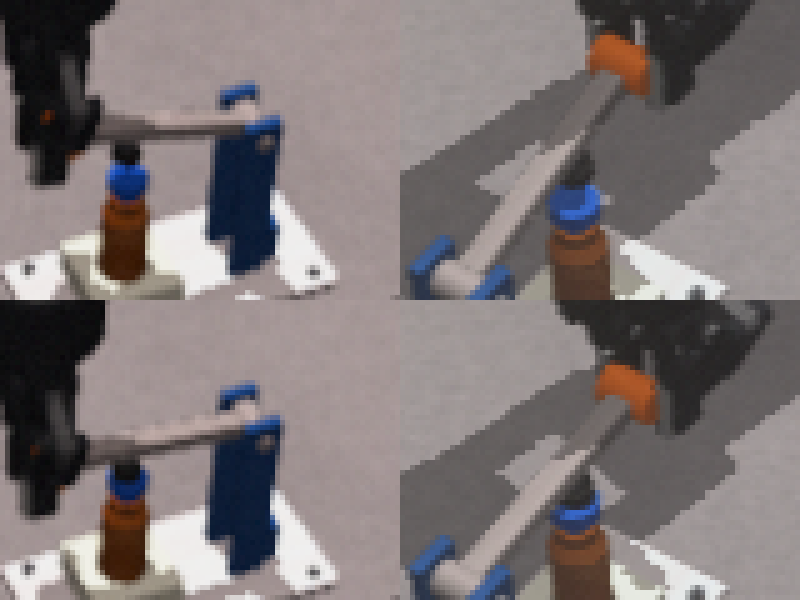

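Emit:
step_arm([
  [0, 0, 0, 0, 0, 0, 0],
  [0, 0, 0, 0, 0, 0, 0],
  [0, 0, 0, 0, 0, 0, 0],
  [0, 0, 0, 0, 0, 0, 0],
  [0, 0, 0, 0, 0, 0, 0],
  [0, 0, 0.06, 0, 0, 0, 0],
  [0, 0, 0.12, 0, 0, 0, 0],
  [0.01, 0, 0.18, 0, 0, 0, 0],
  [0.018, 0, 0.18, 0, 0, 0, 0],
  [0.018, 0, 0.18, 0, 0, 0, 0],
])

```text
time: 9.35
tool_pos: [0.4977, -0.1107, 0.1837]
tool_rot: [0.001, 0.11, 0.994, -0.0]
contact_force: [-0.7, 0.4, -0.1]
gripper_width: 1.005
```

```bash
cat > zz.py <<'E'
import sys
from h import *
i=sys.argv[1]
for n in ['side','scene','wrist']: st,f=grab(n,n+i+'.png')
print(st['time'],st['tool_pos'],st['tool_rot'].round(3),st['contact_force'],st['gripper_width'])
a=cv2.imread(f'pics/side{i}.png')[130:230,250:350]; b=cv2.imread(f'pics/scene{i}.png')[150:250,170:270];c=cv2.imread(f'pics/wrist{i}.png')
cv2.imwrite(f'pics/z{i}.png',cv2.vconcat([cv2.hconcat([cv2.resize(a,(400,400),interpolation=2),cv2.resize(b,(400,400),interpolation=2)]),cv2.resize(c[250:350] if 0 else c[150:300,100:500],(800,300))[:200]]) if 0 else cv2.hconcat([cv2.resize(a,(400,400),interpolation=2),cv2.resize(b,(400,400),interpolation=2)]))
E
python3 zz.py 7; python3 f4.py
```

```text
9.45 [ 0.49618921 -0.11022148  0.18143096] [-0.001  0.11   0.994  0.   ] [ 0.20885545 -0.07853611  0.31026757] 0.997714513512467
0.1 w [256.8 210.7] side [270.9 191.5] scene [226.1 187.7]
  in tool [-0.0028  0.0002  0.0431]
0.07 w [256.7 208.8] side [270.8 192.5] scene [226.3 188.8]
  in tool [-0.0025  0.0002  0.0469]
0.035 w [256.7 206.8] side [270.6 193.6] scene [226.4 190.1]
  in tool [-0.0023  0.0001  0.0515]
0 w [256.6 205.1] side [270.6 194.8] scene [226.5 191.4]
  in tool [-0.0022  0.0001  0.056 ]
vial neck/stoppertop home scene [array([215.4, 217.9]), array([215. , 213.5]), array([214.7, 210.7]), array([214.6, 209. ])] side [array([285.3, 201.9]), array([285.5, 198.2]), array([285.7, 195.9]), array([285.8, 194.5])]
```

View pics/z7.png

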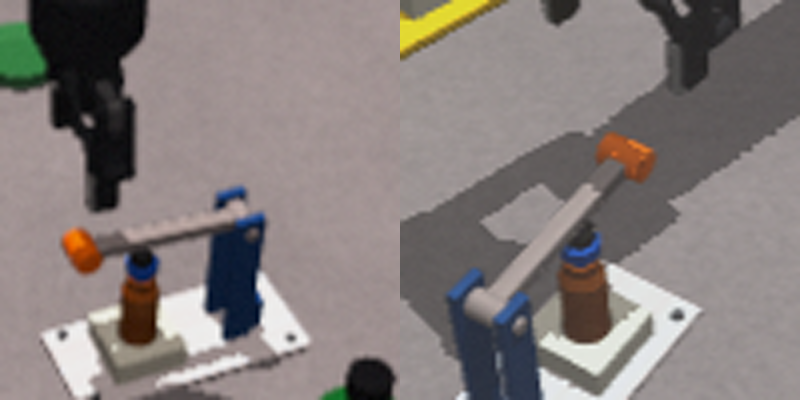

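View pics/wrist7.png

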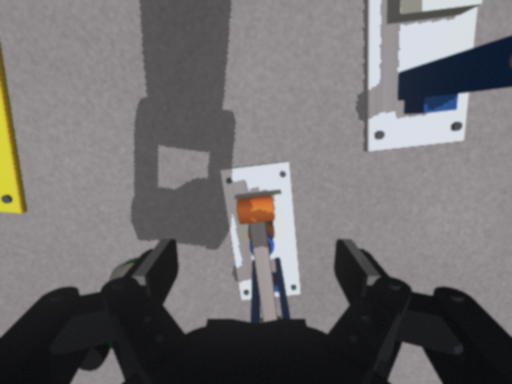

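Emit:
step_arm([
  [0.003, 0, 0, 0, 0, 0, 255],
  [0.003, 0, 0, 0, 0, 0, 255],
  [0.003, 0, 0, 0, 0, 0, 255],
  [0.003, 0, 0, 0, 0, 0, 255],
  [0.003, 0, 0, 0, 0, 0, 255],
  [0.003, 0, -0.04, 0, 0, 0, 255],
  [0.003, 0, -0.07, 0, 0, 0, 255],
  [0.003, 0, -0.08, 0, 0, 0, 255],
  [0.003, 0, -0.085, 0, 0, 0, 255],
  [0.003, 0, -0.085, 0, 0, 0, 255],
])

```text
time: 10.5
tool_pos: [0.4984, -0.1105, 0.1403]
tool_rot: [-0.0, 0.11, 0.994, 0.0]
contact_force: [1.3, 0.6, -0.8]
gripper_width: 0.001
```

Emit:
step_arm([
  [0, 0, -0.005, 0, 0, 0, 255],
  [0, 0, -0.01, 0, 0, 0, 255],
  [0, 0, -0.01, 0, 0, 0, 255],
])

```text
time: 10.8
tool_pos: [0.4985, -0.1105, 0.1354]
tool_rot: [-0.0, 0.11, 0.994, -0.0]
contact_force: [0.6, 0.4, 0.1]
gripper_width: -0.001
```

```bash
python3 zz.py 8
```

```text
10.9 [ 0.49853157 -0.11050453  0.13552358] [ 0.     0.11   0.994 -0.   ] [ 0.63507689  0.31890093 -0.47542231] -0.001462980058865899
```

View pics/z8.png

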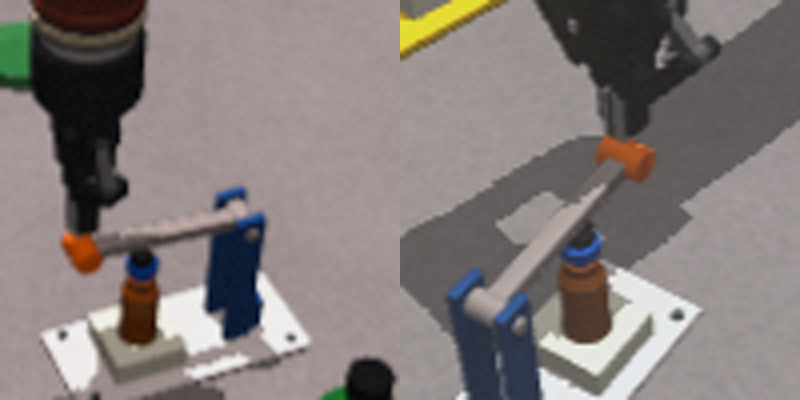

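View pics/wrist8.png

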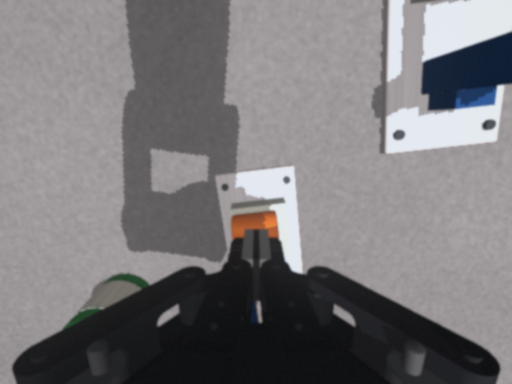

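Emit:
step_arm([
  [0, 0, -0.004, 0, 0, 0, 255],
  [0, 0, -0.006, 0, 0, 0, 255],
  [0, 0, -0.006, 0, 0, 0, 255],
])

```text
time: 11.25
tool_pos: [0.4983, -0.1104, 0.1321]
tool_rot: [-0.0, 0.11, 0.994, 0.0]
contact_force: [-0.0, -0.3, -0.4]
gripper_width: -0.001
```

Emit:
step_arm([
  [0, 0, -0.004, 0, 0, 0, 255],
  [0, 0, -0.006, 0, 0, 0, 255],
  [0, 0, -0.006, 0, 0, 0, 255],
])

```text
time: 11.55
tool_pos: [0.4983, -0.1104, 0.1291]
tool_rot: [-0.0, 0.11, 0.994, 0.0]
contact_force: [0.7, -0.2, -1.0]
gripper_width: 0.001
```

Emit:
step_arm([
  [0, 0, -0.004, 0, 0, 0, 255],
  [0, 0, -0.006, 0, 0, 0, 255],
  [0, 0, -0.006, 0, 0, 0, 255],
])

```text
time: 11.85
tool_pos: [0.4983, -0.1104, 0.1261]
tool_rot: [-0.0, 0.11, 0.994, 0.0]
contact_force: [0.1, 0.3, -0.1]
gripper_width: -0.003
```

```bash
python3 zz.py 9; python3 f4.py | head -8
python3 - <<'E'
import cv2
b=cv2.imread('pics/scene9.png')[165:215,200:250];a=cv2.imread('pics/side9.png')[165:215,250:300]
c=cv2.imread('pics/wrist9.png')[190:290,205:305]
cv2.imwrite('pics/z9b.png',cv2.hconcat([cv2.resize(q,(266,266),interpolation=2) for q in (a,b,c)]))
E
```

```text
11.95 [ 0.4984579  -0.11049075  0.12634462] [-0.     0.11   0.994  0.   ] [ 0.74419849 -1.45950216 -0.16349764] 0.0015600973084361766
0.1 w [256.7 236. ] side [270.9 191.5] scene [226.1 187.7]
  in tool [-0.0001  0.     -0.0116]
0.07 w [256.7 232.9] side [270.8 192.5] scene [226.3 188.8]
  in tool [ 0.0002 -0.     -0.0077]
0.035 w [256.6 229.7] side [270.6 193.6] scene [226.4 190.1]
  in tool [ 0.0005 -0.     -0.0031]
0 w [256.6 226.9] side [270.6 194.8] scene [226.5 191.4]
  in tool [ 0.0005 -0.      0.0014]
```

View pics/z9b.png

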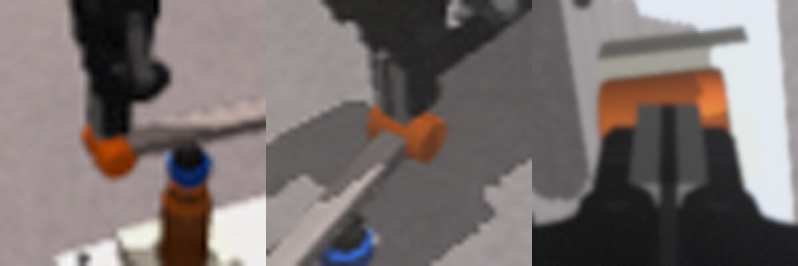

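View pics/z9.png

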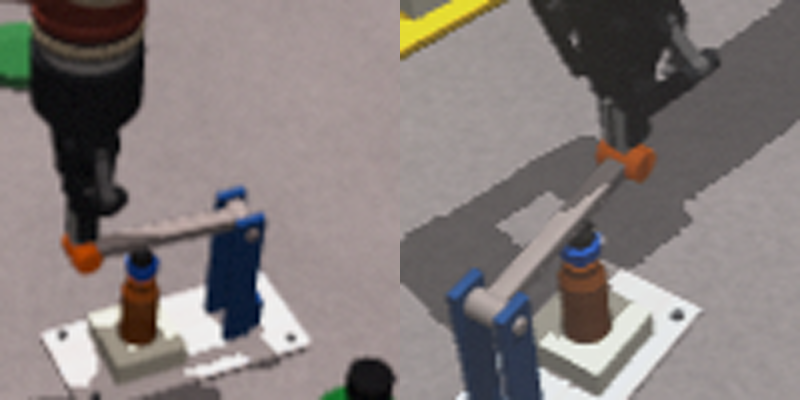

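Emit:
step_arm([
  [0, 0, -0.004, 0, 0, 0, 255],
  [0, 0, -0.006, 0, 0, 0, 255],
  [0, 0, -0.006, 0, 0, 0, 255],
])

```text
time: 12.3
tool_pos: [0.4986, -0.1106, 0.1237]
tool_rot: [0.0, 0.11, 0.994, -0.0]
contact_force: [-0.3, -0.6, 2.6]
gripper_width: 0.002
```

Emit:
step_arm([
  [0, 0, -0.004, 0, 0, 0, 255],
  [0, 0, -0.006, 0, 0, 0, 255],
  [0, 0, -0.006, 0, 0, 0, 255],
])

```text
time: 12.6
tool_pos: [0.4982, -0.1105, 0.1202]
tool_rot: [-0.0, 0.11, 0.994, -0.0]
contact_force: [-1.8, 0.6, 1.4]
gripper_width: -0.005
```

```bash
python3 zz.py 10;  python3 - <<'E'
import cv2
rows=[]
for i in (7,10):
  b=cv2.imread(f'pics/scene{i}.png')[170:230,180:240];a=cv2.imread(f'pics/side{i}.png')[165:225,250:310]
  rows.append(cv2.hconcat([cv2.resize(q,(300,300),interpolation=2) for q in (a,b)]))
cv2.imwrite('pics/z10b.png',cv2.vconcat(rows))
E
```

```text
12.7 [ 0.49829587 -0.11050671  0.12020236] [-0.     0.11   0.994 -0.   ] [-1.92336853 -0.60964253  1.64960051] 0.0010225062943653009
```

View pics/z10b.png

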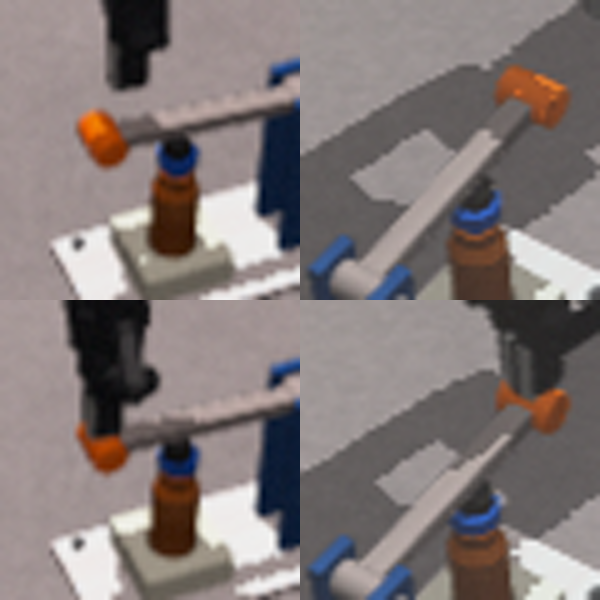

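Emit:
step_arm([
  [0, 0, -0.004, 0, 0, 0, 255],
  [0, 0, -0.006, 0, 0, 0, 255],
  [0, 0, -0.006, 0, 0, 0, 255],
])

```text
time: 13.05
tool_pos: [0.4984, -0.1105, 0.1171]
tool_rot: [-0.0, 0.11, 0.994, -0.0]
contact_force: [-1.8, 0.2, 1.5]
gripper_width: 0.0
```

Emit:
step_arm([
  [0, 0, -0.004, 0, 0, 0, 255],
  [0, 0, -0.006, 0, 0, 0, 255],
  [0, 0, -0.006, 0, 0, 0, 255],
])

```text
time: 13.35
tool_pos: [0.4984, -0.1105, 0.1147]
tool_rot: [-0.0, 0.11, 0.994, -0.0]
contact_force: [-4.0, 0.5, 5.7]
gripper_width: -0.003
```

```bash
python3 zz.py 11;  python3 - <<'E'
import cv2
rows=[]
for i in (7,11):
  b=cv2.imread(f'pics/scene{i}.png')[170:230,180:240];a=cv2.imread(f'pics/side{i}.png')[165:225,250:310]
  rows.append(cv2.hconcat([cv2.resize(q,(300,300),interpolation=2) for q in (a,b)]))
cv2.imwrite('pics/z11b.png',cv2.vconcat(rows))
E
```

```text
13.45 [ 0.49845012 -0.11051736  0.1147017 ] [-0.     0.11   0.994 -0.   ] [-4.18071412  0.56296397  5.42660826] 0.0037518098525974428
```

View pics/z11b.png

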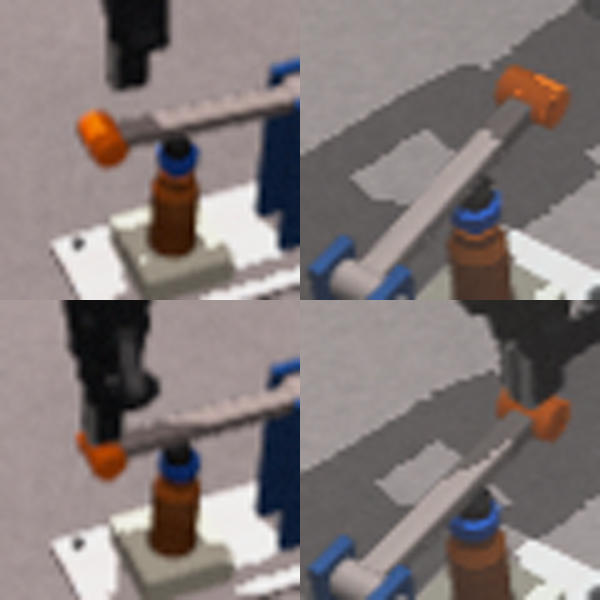

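View pics/wrist11.png

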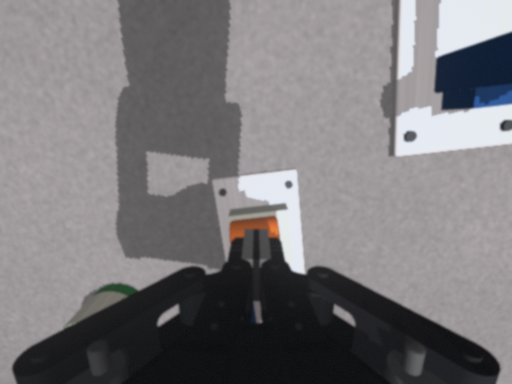

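Emit:
step_arm([
  [0, 0, -0.004, 0, 0, 0, 255],
  [0, 0, -0.006, 0, 0, 0, 255],
  [0, 0, -0.006, 0, 0, 0, 255],
])

```text
time: 13.8
tool_pos: [0.4985, -0.1106, 0.1141]
tool_rot: [-0.0, 0.11, 0.994, -0.0]
contact_force: [-10.4, 2.7, 17.5]
gripper_width: 0.001
```

Emit:
step_arm([
  [0, 0, -0.004, 0, 0, 0, 255],
  [0, 0, -0.006, 0, 0, 0, 255],
  [0, 0, -0.006, 0, 0, 0, 255],
])

```text
time: 14.1
tool_pos: [0.4986, -0.1106, 0.1137]
tool_rot: [-0.001, 0.11, 0.994, -0.0]
contact_force: [-17.4, 5.1, 29.0]
gripper_width: -0.0
```

```bash
python3 zz.py 12; python3 f4.py|grep -v tool;  python3 - <<'E'
import cv2
rows=[]
for i in (7,12):
  b=cv2.imread(f'pics/scene{i}.png')[170:230,180:240];a=cv2.imread(f'pics/side{i}.png')[165:225,250:310]
  rows.append(cv2.hconcat([cv2.resize(q,(300,300),interpolation=2) for q in (a,b)]))
cv2.imwrite('pics/z12b.png',cv2.vconcat(rows))
E
```

```text
14.2 [ 0.4985847  -0.11059581  0.11364083] [-0.001  0.11   0.994 -0.   ] [-16.39430002   4.79574209  28.74102448] 0.0014967233478001272
0.1 w [256.9 245.1] side [270.9 191.5] scene [226.1 187.7]
0.07 w [256.8 241.6] side [270.8 192.5] scene [226.3 188.8]
0.035 w [256.8 237.9] side [270.6 193.6] scene [226.4 190.1]
0 w [256.7 234.6] side [270.6 194.8] scene [226.5 191.4]
vial neck/stoppertop home scene [array([215.4, 217.9]), array([215. , 213.5]), array([214.7, 210.7]), array([214.6, 209. ])] side [array([285.3, 201.9]), array([285.5, 198.2]), array([285.7, 195.9]), array([285.8, 194.5])]
```

View pics/z12b.png

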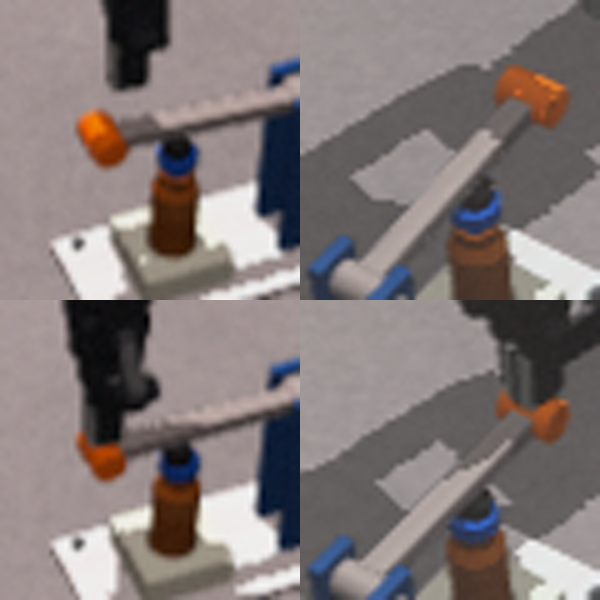

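Emit:
step_arm([
  [0, 0, 0.04, 0, 0, 0, 255],
  [0, 0, 0.1, 0, 0, 0, 255],
  [0, 0, 0.16, 0, 0, 0, 255],
  [0, 0, 0.16, 0, 0, 0, 0],
  [0, 0, 0.16, 0, 0, 0, 0],
  [0, 0, 0.16, 0, 0, 0, 0],
  [0, 0, 0.16, 0, 0, 0, 0],
  [0, 0, 0.16, 0, 0, 0, 0],
])

```text
time: 15.05
tool_pos: [0.4979, -0.1102, 0.1869]
tool_rot: [-0.001, 0.11, 0.994, 0.0]
contact_force: [-0.5, -0.4, 0.5]
gripper_width: 0.849
```

```bash
python3 zz.py 13; python3 f4.py
```

```text
15.15 [ 0.49814111 -0.11036133  0.18756186] [-0.001  0.11   0.994  0.   ] [ 0.17776253 -0.74584346  0.22750559] 0.9904229653367702
0.1 w [256.5 205.4] side [270.9 191.5] scene [226.1 187.7]
  in tool [-0.0004  0.      0.0498]
0.07 w [256.5 203.6] side [270.8 192.5] scene [226.3 188.8]
  in tool [-0.0001 -0.      0.0537]
0.035 w [256.4 201.7] side [270.6 193.6] scene [226.4 190.1]
  in tool [ 0.0002 -0.0001  0.0583]
0 w [256.4 200.1] side [270.6 194.8] scene [226.5 191.4]
  in tool [ 0.0002 -0.0001  0.0628]
vial neck/stoppertop home scene [array([215.4, 217.9]), array([215. , 213.5]), array([214.7, 210.7]), array([214.6, 209. ])] side [array([285.3, 201.9]), array([285.5, 198.2]), array([285.7, 195.9]), array([285.8, 194.5])]
```

View pics/z13.png

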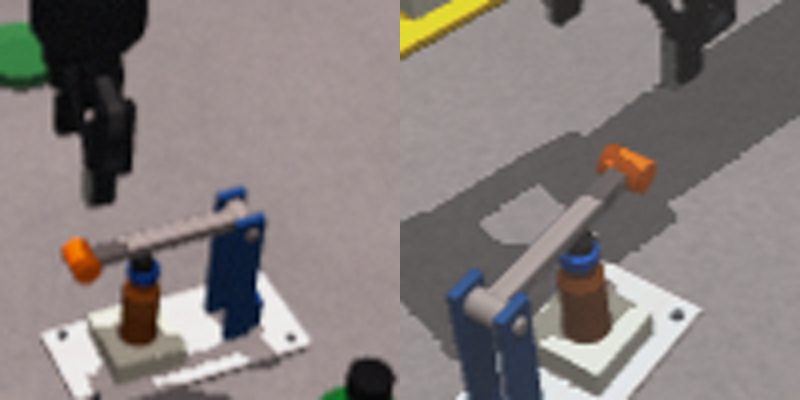

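View pics/wrist13.png

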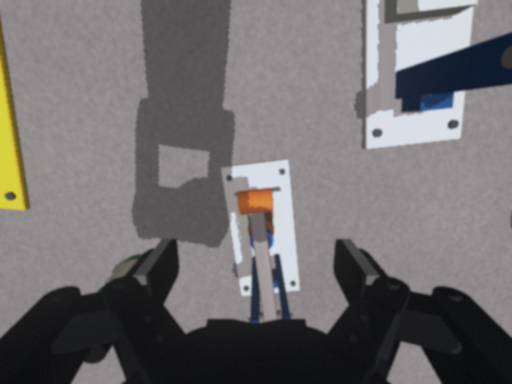

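```bash
cat > f5.py <<'E'
exec(open('f3.py').read().split('if __name__')[0])
import sys
box={'scene':(210,170,245,205),'side':(255,175,290,210),'wrist':(225,170,290,240)}
for i in sys.argv[1:]:
    for n,(x0,y0,x1,y1) in box.items():
        a=cv2.imread(f'pics/{n}{i}.png').astype(int)[y0:y1,x0:x1]
        m=(a[...,2]>130)&(a[...,0]<60)&(a[...,2]-a[...,1]>60)
        ys,xs=np.nonzero(m);print(i,n,len(xs),(xs.min()+xs.max())/2+x0,(ys.min()+ys.max())/2+y0, xs.mean()+x0,ys.mean()+y0)
        b=cv2.imread(f'pics/{n}{i}.png').astype(int)[180:240,200:300]
        if n!='wrist':
            m=(b[...,0]>110)&(b[...,2]<70);
            m[:, :]=m; ys,xs=np.nonzero(m[:, :100]); k=(xs+200>(205 if n=='scene' else 275))&(xs+200<(222 if n=='scene' else 295))&(ys+180<215); print('   stopper',k.sum(),xs[k].mean()+200,ys[k].mean()+180,ys[k].max()+180)
E
python3 f5.py 7 13
```

```text
7 scene 68 226.0 188.5 225.91176470588235 187.36764705882354
   stopper 18 215.88888888888889 211.61111111111111 213
7 side 48 269.5 191.5 269.375 191.125
   stopper 1 289.0 195.0 195
7 wrist 674 255.0 209.0 254.62017804154303 209.6513353115727
13 scene 68 226.0 190.5 225.86764705882354 189.98529411764707
   stopper 13 216.07692307692307 213.30769230769232 214
13 side 49 269.5 193.5 269.3469387755102 193.48979591836735
   stopper 1 289.0 196.0 196
13 wrist 457 254.5 201.0 252.63019693654266 200.65207877461705
```

Emit:
step_arm([
  [0, 0, -0.06, 0, 0, 0, 0],
  [0, 0, -0.12, 0, 0, 0, 0],
  [0, 0, -0.178, 0, 0, 0, 0],
  [0, 0, -0.178, 0, 0, 0, 0],
  [0, 0, -0.178, 0, 0, 0, 255],
  [0, 0, -0.178, 0, 0, 0, 255],
  [0, 0, -0.178, 0, 0, 0, 255],
  [0, 0, -0.178, 0, 0, 0, 255],
  [0, 0, -0.178, 0, 0, 0, 255],
  [0, 0, -0.178, 0, 0, 0, 255],
])

```text
time: 16.2
tool_pos: [0.4995, -0.1114, 0.1015]
tool_rot: [0.001, 0.109, 0.994, -0.001]
contact_force: [-2.2, -1.1, 6.2]
gripper_width: 0.338
```

```bash
python3 zz.py 14
python3 - <<'E'
exec(open('f3.py').read().split('if __name__')[0])
x0=knob(p,0)
for th in np.arange(0,1.96,.1): print(round(th,2),((knob(p,th)-x0)/.5).round(3))
E
```

```text
16.3 [ 0.49953223 -0.11141264  0.10156227] [ 0.001  0.109  0.994 -0.001] [-2.17816634 -1.09067781  6.55581289] 0.33880130716279605
0.0 [0. 0. 0.]
0.1 [ 0.001 -0.     0.026]
0.2 [ 0.005 -0.001  0.052]
0.3 [ 0.012 -0.001  0.077]
0.4 [ 0.02  -0.002  0.101]
0.5 [ 0.032 -0.003  0.125]
0.6 [ 0.045 -0.005  0.147]
0.7 [ 0.061 -0.006  0.167]
0.8 [ 0.078 -0.008  0.187]
0.9 [ 0.098 -0.01   0.204]
1.0 [ 0.119 -0.012  0.219]
1.1 [ 0.141 -0.014  0.232]
1.2 [ 0.165 -0.016  0.242]
1.3 [ 0.19  -0.019  0.251]
1.4 [ 0.215 -0.021  0.256]
1.5 [ 0.24  -0.024  0.259]
1.6 [ 0.266 -0.027  0.26 ]
1.7 [ 0.292 -0.029  0.258]
1.8 [ 0.318 -0.032  0.253]
1.9 [ 0.342 -0.034  0.246]
```

View pics/wrist14.png

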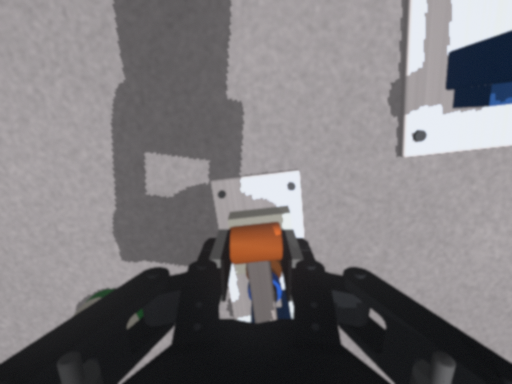

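Emit:
step_arm([
  [0, 0, 0.013, 0, 0, 0, 255],
  [0.001, 0, 0.026, 0, 0, 0, 255],
  [0.003, 0, 0.039, 0, 0, 0, 255],
  [0.005, -0.001, 0.052, 0, 0, 0, 255],
  [0.008, -0.001, 0.065, 0, 0, 0, 255],
  [0.012, -0.001, 0.077, 0, 0, 0, 255],
  [0.016, -0.002, 0.089, 0, 0, 0, 255],
  [0.02, -0.002, 0.101, 0, 0, 0, 255],
  [0.026, -0.003, 0.113, 0, 0, 0, 255],
  [0.032, -0.003, 0.125, 0, 0, 0, 255],
])

```text
time: 17.35
tool_pos: [0.5167, -0.1134, 0.1614]
tool_rot: [0.003, 0.11, 0.994, -0.001]
contact_force: [12.9, -7.4, -11.8]
gripper_width: 0.333
```

```bash
python3 zz.py 15
```

```text
17.45 [ 0.51732939 -0.11343895  0.16207289] [ 0.004  0.11   0.994 -0.001] [ 12.44231494  -6.71666925 -10.5881889 ] 0.32989565034978174
```

View pics/wrist15.png

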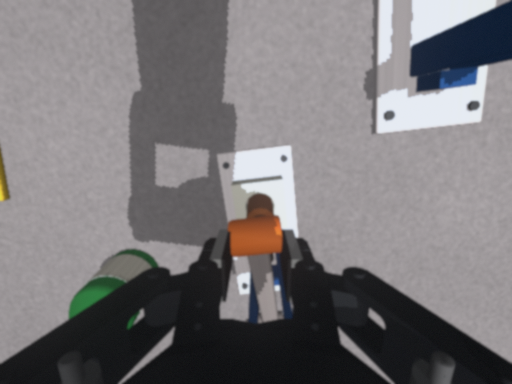

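View pics/z15.png

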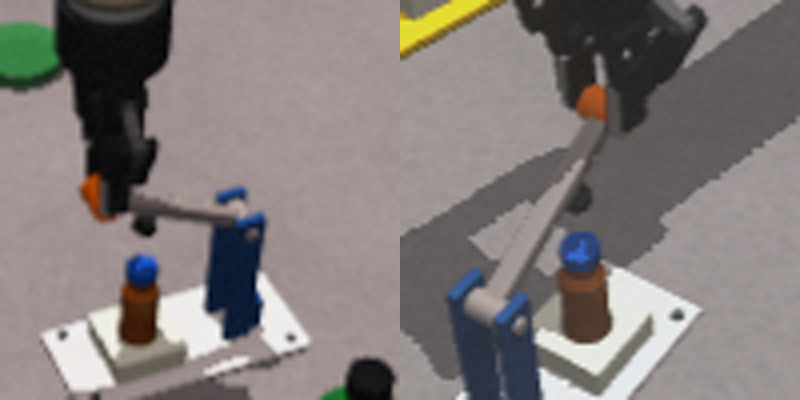

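Emit:
step_arm([
  [0.01, -0.001, 0.011, 0, 0, 0, 255],
  [0.018, -0.002, 0.022, 0, 0, 0, 255],
  [0.026, -0.003, 0.032, 0, 0, 0, 255],
  [0.034, -0.003, 0.042, 0, 0, 0, 255],
  [0.042, -0.004, 0.052, 0, 0, 0, 255],
  [0.05, -0.005, 0.062, 0, 0, 0, 255],
  [0.06, -0.006, 0.07, 0, 0, 0, 255],
  [0.07, -0.007, 0.079, 0, 0, 0, 255],
  [0.08, -0.008, 0.087, 0, 0, 0, 255],
  [0.091, -0.009, 0.094, 0, 0, 0, 255],
])

```text
time: 18.5
tool_pos: [0.559, -0.118, 0.2055]
tool_rot: [-0.002, 0.11, 0.994, -0.001]
contact_force: [2.7, -7.2, -10.1]
gripper_width: 0.323
```

```bash
python3 zz.py 16
```

```text
18.6 [ 0.55949004 -0.11806349  0.20591564] [-0.001  0.11   0.994 -0.001] [  3.81588108  -7.90799047 -11.20412101] 0.3215515489990234
```

View pics/wrist16.png

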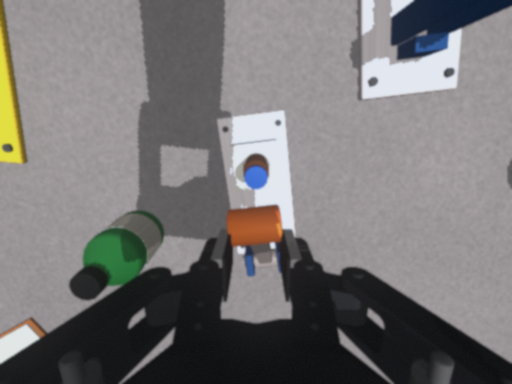

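Emit:
step_arm([
  [0.013, -0.001, 0.005, 0, 0, 0, 255],
  [0.024, -0.002, 0.011, 0, 0, 0, 255],
  [0.036, -0.003, 0.016, 0, 0, 0, 255],
  [0.048, -0.004, 0.021, 0, 0, 0, 255],
  [0.06, -0.005, 0.025, 0, 0, 0, 255],
  [0.073, -0.006, 0.03, 0, 0, 0, 255],
  [0.086, -0.007, 0.033, 0, 0, 0, 255],
  [0.098, -0.009, 0.035, 0, 0, 0, 255],
  [0.111, -0.01, 0.037, 0, 0, 0, 255],
  [0.123, -0.011, 0.038, 0, 0, 0, 255],
])

```text
time: 19.65
tool_pos: [0.62, -0.1249, 0.2269]
tool_rot: [-0.002, 0.111, 0.994, -0.003]
contact_force: [-2.7, -9.7, -1.1]
gripper_width: 0.301
```

```bash
python3 zz.py 17
```

```text
19.75 [ 0.62031571 -0.12493687  0.226907  ] [-0.002  0.111  0.994 -0.003] [-3.40558469 -9.82908241 -0.94918608] 0.3064225564923906
```

View pics/z17.png

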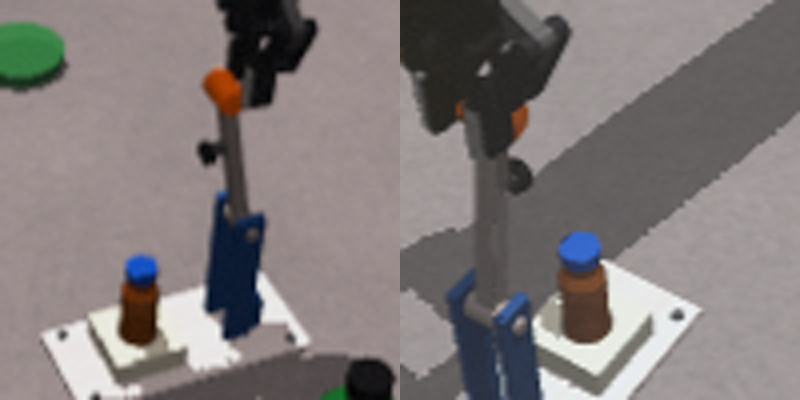

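View pics/wrist17.png

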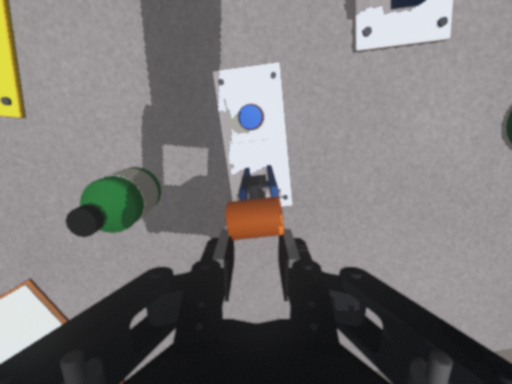

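```bash
cat > kf.py <<'E'
exec(open('f3.py').read().split('if __name__')[0])
import sys
i=sys.argv[1];st=monitor.state();C['w']=wcam(st['tool_pos'],st['tool_rot'])
for th in np.arange(1.1,2.01,.1):
    K=knob(p,th);print(round(th,2),K.round(4),'w',proj('w',K).round(1),'side',proj('side',K).round(1),'scene',proj('scene',K).round(1))
for n in ('wrist','side','scene'):
    a=cv2.imread(f'pics/{n}{i}.png').astype(int);m=((a[...,2]>130)&(a[...,0]<70)&(a[...,2]-a[...,1]>60)).astype('uint8')
    k,l,s,c=cv2.connectedComponentsWithStats(m)
    print(n,[(s[j].tolist(),c[j].round(1).tolist()) for j in range(1,k) if s[j,4]>15])
E
python3 kf.py 17
```

```text
1.1 [ 0.5686 -0.1175  0.2409] w [249.3 153.1] side [295.  158.6] scene [204.5 171.9]
1.2 [ 0.5804 -0.1187  0.2462] w [251.8 175.6] side [299.  156.1] scene [200.7 173.2]
1.3 [ 0.5927 -0.1199  0.2503] w [254.5 198.7] side [303.1 153.9] scene [196.7 175.1]
1.4 [ 0.6053 -0.1211  0.2531] w [257.2 221.8] side [307.3 152. ] scene [192.5 177.7]
1.5 [ 0.6182 -0.1224  0.2547] w [260.  243.9] side [311.5 150.5] scene [188.2 180.9]
1.6 [ 0.6311 -0.1237  0.2549] w [262.7 264.4] side [315.7 149.4] scene [183.8 184.7]
1.7 [ 0.644  -0.125   0.2539] w [265.2 282.7] side [319.7 148.6] scene [179.4 189. ]
1.8 [ 0.6567 -0.1263  0.2516] w [267.4 298.4] side [323.7 148.3] scene [175.1 193.9]
1.9 [ 0.6691 -0.1275  0.248 ] w [269.4 311.2] side [327.5 148.3] scene [170.9 199.2]
2.0 [ 0.6811 -0.1287  0.2432] w [271.1 321.2] side [331.  148.6] scene [166.9 205. ]
wrist [([226, 200, 58, 39, 1749], [254.3, 220.0])]
side [([302, 147, 8, 8, 44], [305.4, 150.6]), ([161, 157, 11, 11, 73], [165.6, 161.5]), ([424, 240, 70, 100, 348], [452.7, 281.0]), ([211, 299, 15, 21, 244], [217.7, 308.3]), ([493, 352, 19, 14, 39], [504.4, 359.5])]
scene [([342, 144, 18, 13, 123], [350.6, 149.2]), ([26, 224, 16, 22, 39], [34.7, 233.1]), ([0, 259, 16, 22, 34], [6.9, 269.0])]
```

Emit:
step_arm([
  [0, 0, 0, 0, 0, 0, 0],
  [0, 0, 0, 0, 0, 0, 0],
  [0, 0, 0, 0, 0, 0, 0],
  [0, 0, 0, 0, 0, 0, 0],
  [-0.02, 0.004, 0.003, 0, 0, 0, 0],
  [-0.042, 0.006, 0.006, 0, 0, 0, 0],
  [-0.042, 0.006, 0.006, 0, 0, 0, 0],
  [-0.042, 0.006, 0.006, 0, 0, 0, 0],
])

```text
time: 20.6
tool_pos: [0.6002, -0.1189, 0.2314]
tool_rot: [0.0, 0.11, 0.994, -0.0]
contact_force: [0.2, -0.2, -0.8]
gripper_width: 0.999
```

```bash
python3 zz.py 18;python3 kf.py 18
```

```text
20.7 [ 0.60048519 -0.11899536  0.23110226] [ 0.     0.11   0.994 -0.   ] [-0.49086307  0.19183531  0.03974322] 1.0028541525453256
1.1 [ 0.5686 -0.1175  0.2409] w [247.6 186.6] side [295.  158.6] scene [204.5 171.9]
1.2 [ 0.5804 -0.1187  0.2462] w [249.9 208. ] side [299.  156.1] scene [200.7 173.2]
1.3 [ 0.5927 -0.1199  0.2503] w [252.4 229.9] side [303.1 153.9] scene [196.7 175.1]
1.4 [ 0.6053 -0.1211  0.2531] w [255.  251.4] side [307.3 152. ] scene [192.5 177.7]
1.5 [ 0.6182 -0.1224  0.2547] w [257.7 271.8] side [311.5 150.5] scene [188.2 180.9]
1.6 [ 0.6311 -0.1237  0.2549] w [260.2 290.5] side [315.7 149.4] scene [183.8 184.7]
1.7 [ 0.644  -0.125   0.2539] w [262.6 306.9] side [319.7 148.6] scene [179.4 189. ]
1.8 [ 0.6567 -0.1263  0.2516] w [264.7 320.8] side [323.7 148.3] scene [175.1 193.9]
1.9 [ 0.6691 -0.1275  0.248 ] w [266.6 332. ] side [327.5 148.3] scene [170.9 199.2]
2.0 [ 0.6811 -0.1287  0.2432] w [268.2 340.5] side [331.  148.6] scene [166.9 205. ]
wrist [([226, 231, 53, 36, 1364], [252.1, 250.5])]
side [([301, 147, 7, 9, 34], [304.4, 150.4]), ([161, 157, 11, 11, 72], [165.6, 161.5]), ([424, 240, 70, 109, 365], [453.6, 283.3]), ([211, 299, 15, 21, 242], [217.8, 308.3]), ([493, 352, 19, 14, 38], [504.7, 359.6])]
scene [([342, 144, 18, 13, 121], [350.5, 149.1]), ([185, 171, 16, 11, 109], [191.9, 175.7]), ([31, 224, 11, 14, 27], [36.7, 230.3]), ([0, 254, 19, 24, 32], [8.7, 266.4])]
```

View pics/z18.png

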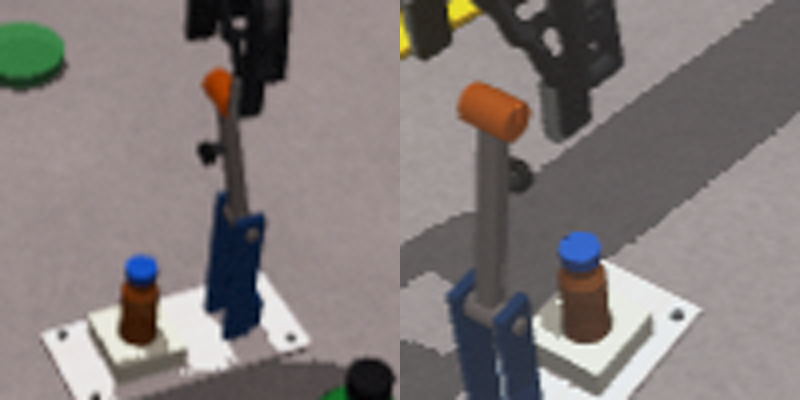

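View pics/wrist18.png

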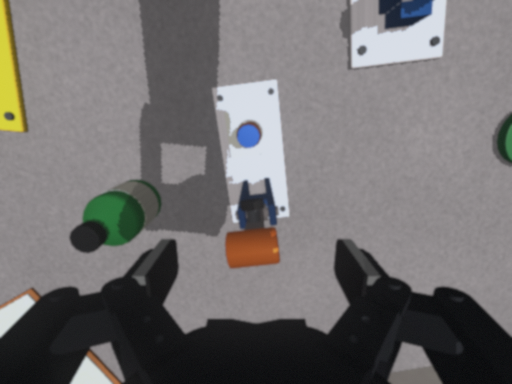

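Emit:
step_arm([
  [0, -0.003, 0, 0, 0, 0, 255],
  [0, -0.003, 0, 0, 0, 0, 255],
  [0, -0.003, 0, 0, 0, 0, 255],
  [0, -0.003, 0, 0, 0, 0, 255],
  [0, -0.003, 0, 0, 0, 0, 255],
  [0.013, -0.004, 0.001, 0, 0, 0, 255],
  [0.026, -0.005, 0.003, 0, 0, 0, 255],
  [0.039, -0.006, 0.004, 0, 0, 0, 255],
  [0.052, -0.007, 0.004, 0, 0, 0, 255],
  [0.065, -0.009, 0.004, 0, 0, 0, 255],
])

```text
time: 21.75
tool_pos: [0.6337, -0.1247, 0.234]
tool_rot: [0.0, 0.11, 0.994, -0.001]
contact_force: [-2.3, -5.6, 5.5]
gripper_width: 0.337
```

Emit:
step_arm([
  [0.013, -0.001, 0, 0, 0, 0, 255],
  [0.026, -0.002, -0.002, 0, 0, 0, 255],
  [0.039, -0.003, -0.004, 0, 0, 0, 255],
  [0.052, -0.004, -0.006, 0, 0, 0, 255],
  [0.065, -0.006, -0.009, 0, 0, 0, 255],
  [0.078, -0.007, -0.012, 0, 0, 0, 255],
  [0.088, -0.008, -0.014, 0, 0, 0, 255],
  [0.088, -0.008, -0.014, 0, 0, 0, 255],
])

```text
time: 22.55
tool_pos: [0.6779, -0.1298, 0.2257]
tool_rot: [0.0, 0.11, 0.994, -0.002]
contact_force: [-0.5, -8.7, 1.9]
gripper_width: 0.323
```

```bash
python3 zz.py 19;python3 kf.py 19|tail -7
```

```text
22.65 [ 0.67766678 -0.12980507  0.22577369] [ 0.     0.11   0.994 -0.002] [-1.36684845 -8.16801209  2.00279465] 0.32269904369006114
1.7 [ 0.644  -0.125   0.2539] w [251.6 190.8] side [319.7 148.6] scene [179.4 189. ]
1.8 [ 0.6567 -0.1263  0.2516] w [254.6 211.8] side [323.7 148.3] scene [175.1 193.9]
1.9 [ 0.6691 -0.1275  0.248 ] w [257.3 229.8] side [327.5 148.3] scene [170.9 199.2]
2.0 [ 0.6811 -0.1287  0.2432] w [259.7 244.8] side [331.  148.6] scene [166.9 205. ]
wrist [([227, 206, 56, 39, 1670], [254.2, 226.4])]
side [([321, 143, 8, 8, 39], [325.0, 146.4]), ([161, 157, 11, 11, 73], [165.7, 161.5]), ([424, 240, 70, 105, 359], [453.2, 282.4]), ([211, 299, 15, 21, 243], [217.7, 308.3]), ([493, 352, 19, 14, 37], [504.7, 359.6])]
scene [([183, 87, 11, 10, 70], [188.7, 91.0]), ([350, 131, 7, 13, 51], [353.1, 137.1]), ([342, 144, 18, 14, 126], [350.6, 149.3]), ([22, 224, 21, 26, 56], [32.6, 235.8]), ([0, 250, 23, 31, 75], [10.3, 264.8])]
```

View pics/z19.png

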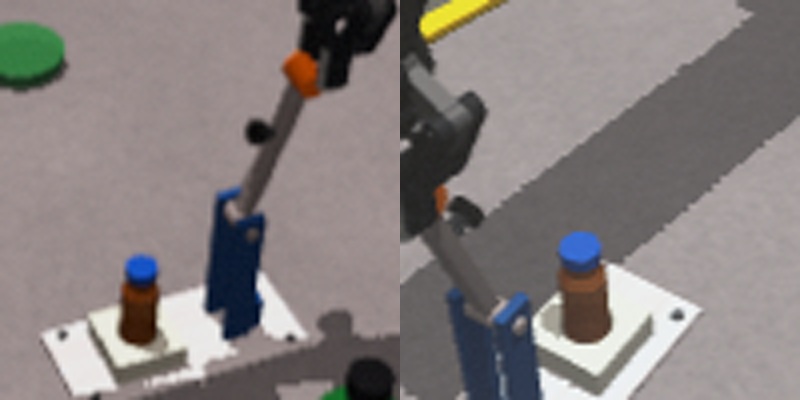

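View pics/wrist19.png

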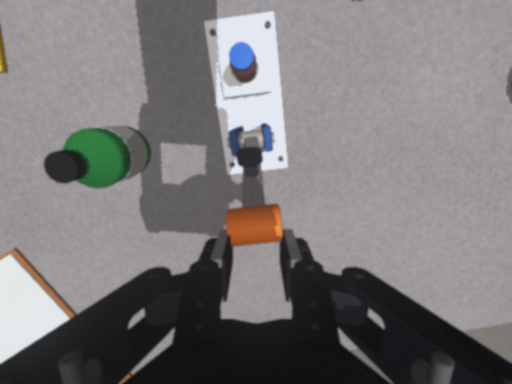

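Emit:
step_arm([
  [0, 0, 0, 0, 0, 0, 0],
  [0, 0, 0, 0, 0, 0, 0],
  [0, 0, 0, 0, 0, 0, 0],
  [0, 0, 0, 0, 0, 0, 0],
  [0, 0, 0.08, 0, 0, 0, 0],
  [0, 0, 0.15, 0, 0, 0, 0],
  [-0.09, 0.01, 0.15, 0, 0, 0, 0],
  [-0.18, 0.02, 0.15, 0, 0, 0, 0],
  [-0.26, 0.029, 0.15, 0, 0, 0, 0],
  [-0.26, 0.029, 0.15, 0, 0, 0, 0],
])

```text
time: 23.7
tool_pos: [0.5434, -0.1118, 0.3004]
tool_rot: [-0.001, 0.11, 0.994, 0.0]
contact_force: [1.1, -0.0, 0.6]
gripper_width: 1.004
```

Emit:
step_arm([
  [0, 0, 0, 0, 0, 0, 0],
  [0, 0, 0, 0, 0, 0, 0],
])

```text
time: 23.9
tool_pos: [0.5478, -0.113, 0.3013]
tool_rot: [0.001, 0.11, 0.994, 0.0]
contact_force: [0.2, -0.5, -0.0]
gripper_width: 0.999
```

```bash
python3 zz.py 20;python3 - <<'E'
exec(open('f3.py').read().split('if __name__')[0])
st=monitor.state();C['w']=wcam(st['tool_pos'],st['tool_rot'])
print(proj('w',jw(p,[0,0,.102])),proj('w',jw(p,[0,0,.108])))
a=cv2.imread('pics/wrist20.png').astype(int);m=((a[...,0]>120)&(a[...,2]<80)).astype('uint8')
k,l,s,c=cv2.connectedComponentsWithStats(m)
print([(s[j].tolist(),c[j].round(1).tolist()) for j in range(1,k) if s[j,4]>30])
for th in (1.8,1.9,2.0):print(proj('scene',knob(p,th)),proj('side',knob(p,th)))
for n in ('scene','side'):print([(round(d['p'],2),np.round(d['uv'],1).tolist()) for d in eyes.pinpoint('clamp_knob',n)])
E
```

```text
24.0 [ 0.54800924 -0.11314717  0.30107405] [0.    0.11  0.994 0.   ] [-0.29676514  0.90069429 -0.38881247] 1.0026137181119195
[254.64475639 171.2220718 ] [254.6244849  172.07190573]
[([472, 0, 11, 32, 252], [477.0, 15.0]), ([426, 2, 10, 35, 278], [430.3, 18.7]), ([374, 65, 23, 12, 111], [387.2, 72.2]), ([246, 163, 16, 16, 203], [253.7, 169.9]), ([270, 226, 6, 15, 63], [272.7, 233.2]), ([247, 229, 5, 10, 41], [248.8, 233.7])]
[175.09119676 193.89658507] [323.69711711 148.25039082]
[170.90125184 199.247801  ] [327.46551106 148.25390599]
[166.90645893 204.99476294] [331.00720351 148.63526332]
[(0.95, [176.2, 198.6]), (0.88, [186.3, 92.4]), (0.86, [351.8, 152.9]), (0.49, [395.5, 287.2])]
[(0.71, [327.1, 143.7]), (0.63, [216.3, 308.6]), (0.59, [166.6, 165.6])]
```

View pics/z20.png

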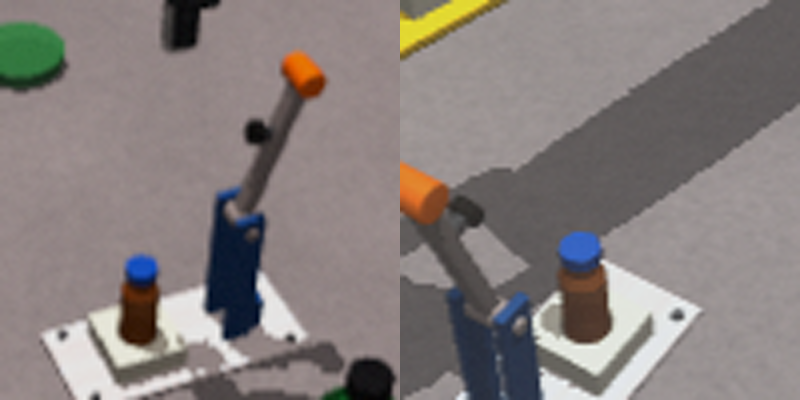

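View pics/wrist20.png

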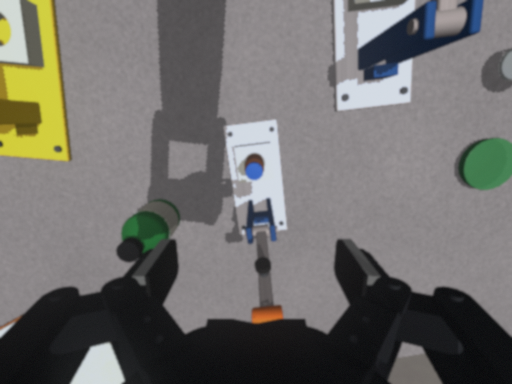

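Emit:
step_arm([
  [0, -0.0045, -0.1, 0, 0, 0, 0],
  [0, -0.0045, -0.19, 0, 0, 0, 0],
  [0, -0.0045, -0.27, 0, 0, 0, 0],
  [0, -0.0045, -0.33, 0, 0, 0, 0],
  [0, -0.0045, -0.39, 0, 0, 0, 0],
  [0, -0.0045, -0.44, 0, 0, 0, 0],
  [0, -0.0045, -0.48, 0, 0, 0, 0],
  [0, -0.0045, -0.51, 0, 0, 0, 0],
  [0, -0.0045, -0.522, 0, 0, 0, 0],
  [0, -0.0045, -0.522, 0, 0, 0, 0],
])

```text
time: 25.15
tool_pos: [0.5468, -0.1152, 0.0392]
tool_rot: [-0.001, 0.11, 0.994, 0.0]
contact_force: [-0.3, 0.4, -0.0]
gripper_width: 1.0
```

Emit:
step_arm([
  [0, 0, 0, 0, 0, 0, 120],
  [0, 0, 0, 0, 0, 0, 140],
  [0, 0, 0, 0, 0, 0, 160],
  [0, 0, 0, 0, 0, 0, 200],
  [0, 0, 0, 0, 0, 0, 255],
  [0, 0, 0, 0, 0, 0, 255],
  [0, 0, 0, 0, 0, 0, 255],
  [0, 0, 0, 0, 0, 0, 255],
])

```text
time: 25.95
tool_pos: [0.5479, -0.1157, 0.0411]
tool_rot: [0.001, 0.11, 0.994, -0.0]
contact_force: [-1.2, -0.7, 4.9]
gripper_width: 0.317
```

```bash
python3 zz.py 21
```

```text
26.05 [ 0.54789971 -0.11566187  0.04106582] [ 0.001  0.11   0.994 -0.   ] [-0.25616153 -0.85063072  4.81475937] 0.32556259994012665
```

View pics/z21.png

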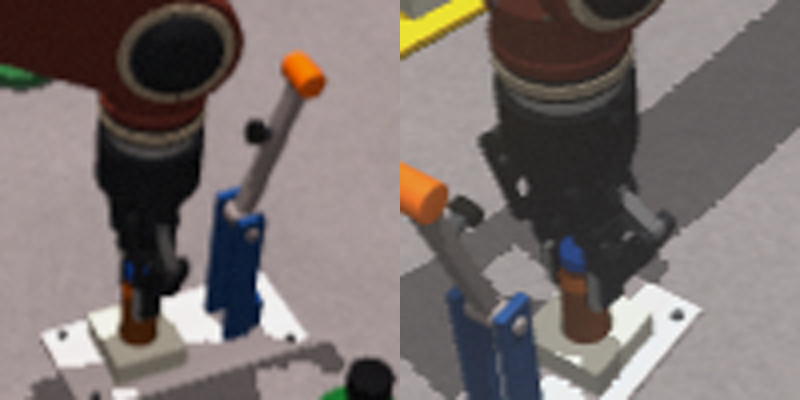

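View pics/wrist21.png

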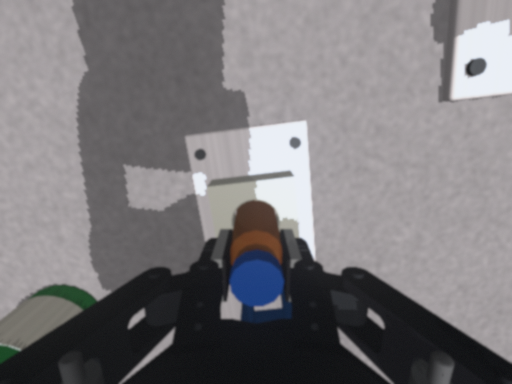

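Emit:
step_arm([
  [0, 0, 0.01, 0, 0, 0, 255],
  [0, 0, 0.03, 0, 0, 0, 255],
  [0, 0, 0.06, 0, 0, 0, 255],
  [0, 0, 0.1, 0, 0, 0, 255],
  [0, 0, 0.16, 0, 0, 0, 255],
  [0, 0, 0.22, 0, 0, 0, 255],
  [0, 0, 0.3, 0, 0, 0, 255],
  [0, 0, 0.38, 0, 0, 0, 255],
  [0, 0, 0.46, 0, 0, 0, 255],
  [0, 0, 0.54, 0, 0, 0, 255],
])

```text
time: 27.1
tool_pos: [0.5464, -0.1149, 0.3127]
tool_rot: [0.0, 0.11, 0.994, -0.0]
contact_force: [0.9, -1.1, -0.3]
gripper_width: 0.321
```

Emit:
step_arm([
  [-0.04, 0, 0.06, 0, 0, 0, 255],
  [-0.08, 0, 0.1, 0, 0, 0, 255],
  [-0.08, 0, 0.1, 0, 0, 0, 255],
  [-0.08, 0, 0.1, 0, 0, 0, 255],
])

```text
time: 27.5
tool_pos: [0.507, -0.1152, 0.3606]
tool_rot: [0.001, 0.11, 0.994, -0.0]
contact_force: [-1.1, 0.1, -1.6]
gripper_width: 0.322
```

```bash
python3 zz.py 22
```

```text
27.6 [ 0.50676104 -0.11498382  0.35817562] [-0.001  0.11   0.994  0.   ] [ 0.27949298 -0.67713632  0.29372849] 0.3193199749542649
```

View pics/side22.png

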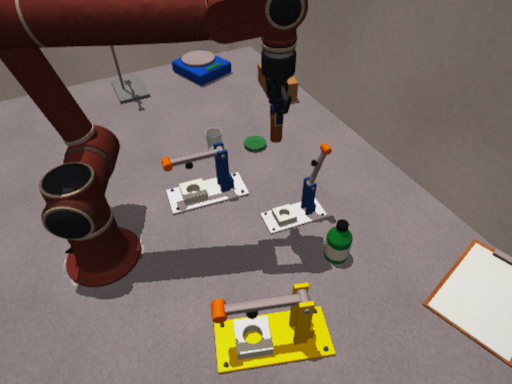

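View pics/wrist22.png

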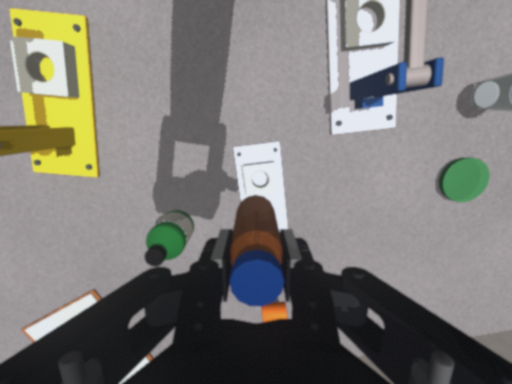

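Emit:
step_arm([
  [0, 0, 0, -0.007, -0.07, 0, 255],
  [0, 0, 0, -0.014, -0.14, 0, 255],
  [0, 0, 0, -0.021, -0.21, 0, 255],
  [0, 0, 0, -0.028, -0.28, 0, 255],
  [0, 0, 0, -0.035, -0.35, 0, 255],
  [0, 0, 0, -0.042, -0.42, 0, 255],
  [0, 0, 0, -0.049, -0.49, 0, 255],
  [0, 0, 0, -0.052, -0.521, 0, 255],
  [0, 0, 0, -0.052, -0.521, 0, 255],
  [0, 0, 0, -0.052, -0.521, 0, 255],
])

```text
time: 28.65
tool_pos: [0.5069, -0.1152, 0.3587]
tool_rot: [0.381, 0.102, 0.919, 0.005]
contact_force: [-0.1, -0.7, -0.9]
gripper_width: 0.321
```

Emit:
step_arm([
  [0, 0, 0, 0, 0, 0, 255],
  [0, 0, 0, 0, 0, 0, 255],
  [0, 0, 0, 0, 0, 0, 255],
])

```text
time: 28.95
tool_pos: [0.5073, -0.1152, 0.3602]
tool_rot: [0.382, 0.102, 0.918, 0.004]
contact_force: [-0.0, 0.3, -1.3]
gripper_width: 0.323
```

```bash
python3 zz.py 23
python3 - <<'E'
from fit import *
st=monitor.state();Rt=R.from_quat(np.roll(st['tool_rot'],-1)).as_matrix();print(Rt[:,2],np.rad2deg(np.arccos(-Rt[2,2])))
a=cv2.imread('pics/side23.png')[50:180,220:350];b=cv2.imread('pics/scene23.png')[80:230,150:300];c=cv2.imread('pics/wrist23.png')[170:330,180:340]
cv2.imwrite('pics/z23b.png',cv2.hconcat([cv2.resize(q,(266,266),interpolation=2) for q in(a,b,c)]))
E
```

```text
29.05 [ 0.50719596 -0.11521378  0.36007854] [0.383 0.102 0.918 0.004] [-0.20349681  0.69899361 -1.18100085] 0.32062362814421075
[ 0.70343101 -0.07002511 -0.70730566] 44.983882986170705
```

View pics/z23b.png

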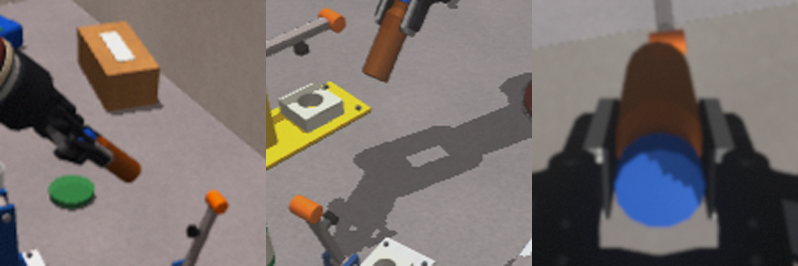

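View pics/side23.png

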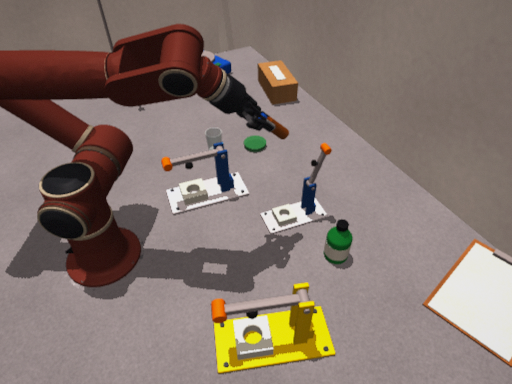

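View pics/scene23.png

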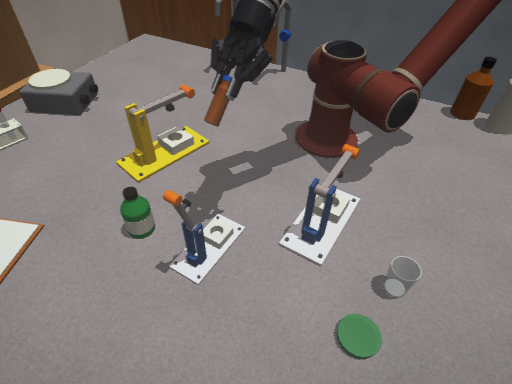

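Run:
```python
exec(open('f3.py').read().split('if __name__')[0])
for n,i,b in [('scene',1,(205,200,225,225)),('scene',20,(205,200,225,225)),('side',0,(275,185,297,210)),('side',1,(275,185,297,210)),('side',20,(275,185,297,210))]:
    x0,y0,x1,y1=b;a=cv2.imread(f'pics/{n}{i}.png').astype(int)[y0:y1,x0:x1];m=(a[...,0]-a[...,2]>60)
    ys,xs=np.nonzero(m);print(n,i,len(xs),xs.mean()+x0,ys.mean()+y0)
for n in('scene','side'):print(n,'head middle home/6 proud',proj(n,jw(p,[0,0,.097])),proj(n,jw(p,[0,0,.103])))
manip.job_done()
```

```text
scene 1 70 214.37142857142857 209.72857142857143
scene 20 66 214.5 211.5
side 0 40 285.175 195.575
side 1 46 285.10869565217394 195.41304347826087
side 20 40 284.925 196.575
scene head middle home/6 proud [214.84505913 212.10771779] [214.69319733 210.42432769]
side head middle home/6 proud [285.58516319 197.06340407] [285.67997152 195.66389991]
the job is handed in; nothing more can be done
```

The stopper is pressed home, the clamp is back open, and I handed the job in with the vial held at a slant of about 45°. No verdict was reported.

**What I did**
- **Stopper:** I swung the clamp over by pinching its roller, but the roller slipped in the pads. I let go and pressed the orange grip down with the closed fingers until it stopped hard at about 29 N.
- **Clamp:** I gripped the roller again and swung the clamp back. It slipped again near 1.4 rad, so I re-gripped it and left it at about 1.85–1.9 rad, past upright.
- **Vial:** I drew the vial straight up out of the nest and tipped it.

**Last checks**
- **Slant and height:** The tool tilt was 44.98°, and the wrist view showed the vial still in line with the tool. The tool tip was at 0.36 m, which puts the vial's lowest point at about 0.33 m.
- **Stopper home:** The clamp came down to about level. After pressing, the stopper head sat 1.8 px lower in the scene view and 1.0–1.2 px lower in the side view. A 6 mm travel should give 1.7 and 1.4 px, so the side view is a little short. I did not measure the stopper again after the vial was lifted.
- **Bystanders:** In the pictures, the beaker, dish and bottle look unmoved.
- **Time and force:** The job took about 29 s of the 64 s allowed. The highest force component I read was 29 N, though I only saw readings between moves.

**What did not agree:** The closed fingertips looked sunk into the roller for a while with almost no force showing before the hard stop. So the fingers touch things further back than the tool frame suggests.

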